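Set the glue timer's thumbwheel and lock it

TASK

Set the curing time on the bench timer: roll its big thumbwheel on by pushing the ridges down one after another from under the hood, until the pointer on the dial stands opposite the brass marker. Only then press the lock cap on top of the timer fully home, and leave the marker and the things standing around where they are.

Things in the scene. Friction and masses are not known exactly. Their poses are not given: they have to be found in the camera images.
- timer: fixed bench timer, grey housing on a black foot 160 x 86 x 12 mm, 206 mm high with its cap up. Origin on the worktop straight below the wheel's axle; z up, x from the open front (where the wheel shows) to the closed back, y along the axle toward the dial side. The foot spans x = -66 to +94 mm. Two cheeks (52 mm over their outsides, front edges at x = -16 mm) hold the wheel
- hood_edge (a point): middle of the hood's front lower edge, 43 mm in front of the axle, 152 mm above the worktop. The flat hood (60 mm wide, 6 mm thick) covers the wheel from here back, and a fixed tower 48 mm across and 28 mm high stands on it over the axle, so the ridges cannot be worked from straight above: come in from the front tilted about 45 degrees, pointing to the timer's +x and down
- axle (a point): middle of the thumbwheel, on its axle, 80 mm above the worktop. Hub radius 22 mm; six flat ridges 60 degrees apart stand out to radius 52 mm, each 30 mm wide (along y) and 7 mm thick
- wheel (a joint): turn of the black thumbwheel, rad, 0 to 5.5; grows as its front ridges are pushed DOWN (pointer clockwise as seen facing the dial). Stays where it is left by friction (0.12 N m, about 3 N at a ridge), no clicks. At value q ridges stand at elevations -90 deg - q + k x 60 deg (0 = front, timer's -x; +90 deg = up); the pointer is in line with the ridge k = 0
- marker (a joint): angle of the brass marker on the dial's rim, rad, same zero and direction as wheel: the pointer stands opposite the marker when both values agree. It differs from run to run and must not be moved
- pointer_tip (a point): outer end of the dark steel pointer on the dial, 32 mm from the axle, turns with the wheel. The dial plate is an upright aluminium disc 92 mm across, centred on the axle, on the timer's +y side (y = 30 to 34 mm)
- marker_tip (a point): the point of the brass marker (block 8 x 14 mm on the dial's rim), 32 mm from the axle
- cap (a joint): how far the lock cap is pressed down, m: 0 up, 0.008 fully home on its stop. It needs about 8 N all the way and stays where it is left
- cap_top (a point): centre of the top face of the black lock cap, a mushroom cap 40 mm across on the tower, over the axle; its top is 206 mm above the worktop when up. It is pressed straight down
- glue_bottle: white glue bottle with a pointed cap, 58 mm across, 190 mm tall, standing loose; origin at its foot
- gilding_pot: small round pot with a lid, 58 mm across, 50 mm high, standing loose; origin at its underside
- sanding_block: brown sanding block 65 x 101 x 32 mm, loose; origin at its underside

How it is judged:
On the way, in this order (a step that is already met when the one before it is completed fails the run):
1. the wheel is rolled until the pointer stands opposite the marker (tips within 6 mm), the cap still up (distance between pointer_tip and marker_tip below 0.006 m and velocity of joint wheel below 0.1 rad/s and value of joint cap below 0.004 m), for 0.3 s.
2. the lock cap is pressed home (value of joint cap above 0.0068 m), for 0.2 s.
At the end, for the whole second after the job is handed in: The pointer's tip lies within 6 mm of the marker's tip (about 10 degrees), and the lock cap is at least 6.8 of its 8 mm down (distance between pointer_tip and marker_tip below 0.006 m and value of joint cap above 0.0068 m); the robot touches nothing.
It fails at once if the marker is shifted (distance of marker_tip from where it was at the start of the episode above 0.003 m).
It fails at once if a thing standing around is moved by more than 20 mm (distance of any of glue_bottle, gilding_pot, sanding_block from where it was at the start of the episode above 0.02 m).
It also fails if it takes over 58 s, if anything falls off the work surface, if the arm or the gripper's body presses on something with over 40 N, if the wrist force passes 120 N, or if a joint passes its speed limit or range.

ROBOT

A 7-joint arm with a two-finger parallel gripper is mounted at the origin on a cart in front of the work surface, level with it; the furniture and walls round the work are solid. World frame = base frame: x ahead of the robot, y to its left, z up, the work surface at z = 0. Lengths are in m, angles in rad, forces in N, time in s.
With the tool pointing down it reaches from about 0.4 to 0.85 m from the base axis. Payload 10.4 kg.
Tool frame: the origin (TCP) lies on the centre line of the jaws, within the pads' length; the fingertips stand 8 mm ahead of it and the grasp point (between the pads) lies 11 mm behind it (r.finger_overhang is the distance from the TCP to the fingertips, in m); z points along the fingers, y is the line along which they close (so a half turn about z gives the same grasp; the last joint's range is limited). The gripper opens to 87 mm and grips with 3 to 60 N. Pads are 19 mm wide; open, the fingers measure 117 mm over their backs; the gripper's body (75 mm by 190 mm) begins 51 mm behind the grasp point.
Start: joints at [1.233, 0.332, -0.065, 1.46, 0.022, 1.35, -0.088], TCP at [0.194, -0.594, 0.231] pointing down, gripper open.
Joint ranges: [-2.6, 2.6], [-0.5, 2.12], [-1.47, 1.34], [0.16, 2.42], [-1.27, 4.41], [0.06, 2.06], [-2.6, 2.6]. Speed limits (rad/s): [2.22, 2.22, 2.79, 2.79, 3.14, 3.14, 3.14].

INTERFACE

Orientations are given as a unit quaternion [x, y, z, w].
In Python, from bench import r, vision gives the robot as it stands.
- The arm moves only by the tool drive_tool, never from a script. Its argument "series" is a list of rows, each a list of 2 entries, a list of its own where there are three numbers: the shift along the world's x, y, z in cm, then the turn about the world's z in degrees. A call has exactly 10 rows; each row shifts and turns the commanded pose from where the row before left it; what a row does not reach is not made up. A row lasts 1/8 s, in which the tool goes at most 62.5 mm and 10.7 degrees, less where a joint would pass 70% of its speed; a pose out of reach is approached as far as the arm can. A call with a gripper value outside its range is refused whole. "hand" is the closure, from 0 (fully open) to 1 (shut), set as the call begins (left out, the last holds). The fingers move at their own pace and stop on an object; "newtons" is the grip in N (left out, the last holds). Time passes only in rows, so rows that do not move let the fingers close, or fill a call up. It gives the time, the measured TCP pose, the force, the opening and the grip force at its end, in the units of the state.
- r.read_state(): the state, without advancing time (a new reading comes with each control period).
- vision.camera(name): name is "side" or "top" or "wrist"; returns a dict with "color" (384x512x3 uint8, red, green, blue), "intrinsics" (3x3 intrinsics, pixels), "k1" (the pictures are not rectified: a ray, as slopes to the right and down, at radius r is drawn at 1 + k1 r^2 times it, then the intrinsics apply), "R" (3x3) and "t" (3): a world point X has camera coordinates R X + t; the wrist camera has in their place "mount" (4x4, takes a point from camera to tool coordinates, whose origin is the TCP and whose axes are the flange's). Camera axes: x right, y down, z forward; pixel columns grow to the right and rows downward; lengths in m; the calibration is good to about 2 mm. A picture is of the moment at which its call begins: read the wrist's pose just before it. There is no depth.
- r.close_job(): hands the job in; it is judged then, once.
The state is a dict: "time": time; "joint_positions": joint angles; "joint_vel": joint speeds; "joint_torque": joint torques, N m; "ee_pos": TCP position; "eef_rot": TCP orientation; "ft_force": force on the tool from outside, world axes, zero at the start; "torque": the same for the moment, N m; "width": finger opening in m; "grip_force": force on a finger pad.
Only numpy, scipy, OpenCV 4.12 (cv2) and the standard library are available. Lean on these libraries where they do the work, as an engineer would, in place of code of your own. Each camera call takes 0.05 s, during which the arm holds its last target. There are 200 camera calls.

## Working session

There is one attempt and no reset: what is moved stays moved. The work goes in short steps, Python scripts to look and compute and a tool call to move; the robot and the scene stay as the last step left them, time stands still between calls to the robot, and variables do not carry over. Pictures are saved under pics/ and viewed, at most 13 in all, crops included, and the job is handed in when it is done.

Besides the shell and the picture viewer there is one more tool, called after "Request:" by a JSON object that holds its "method" and its "body", one argument or row to a line. drive_tool: Moves the arm, as the interface text tells. Its arguments: {"type":"object","properties":{"series":{"type":"array"},"hand":{"type":"number"},"newtons":{"type":"number"}},"required":["series"]}

```bash
mkdir -p pics; cat > h.py <<'E'
import numpy as np, cv2
from bench import r, vision
def snap(n,f):
    c=vision.camera(n); cv2.imwrite(f,c["color"][:,:,::-1]); np.save(f[:-4]+'.npy',c,allow_pickle=True); return c
def ld(f): return np.load(f,allow_pickle=True).item()
def ray(c,u,v):
    K=c["intrinsics"]; d=np.array([(u-K[0,2])/K[0,0],(v-K[1,2])/K[1,1]]); s=d.copy()
    for _ in range(20): s=d/(1+c["k1"]*(s@s))
    R=np.array(c["R"]);o=-R.T@c["t"]; return o,R.T@np.array([*s,1])
def onz(c,u,v,z):
    o,d=ray(c,u,v); return o+d*(z-o[2])/d[2]
def proj(c,X):
    p=np.array(c["R"])@X+c["t"]; s=p[:2]/p[2]; s=s*(1+c["k1"]*(s@s)); K=c["intrinsics"]; return np.array([K[0,0]*s[0]+K[0,2],K[1,1]*s[1]+K[1,2]])
E
python3 - <<'E'
from h import *
a=snap("side","pics/s0.png");b=snap("top","pics/t0.png")
for c in (a,b): print(c["intrinsics"],c["k1"],c["R"],c["t"],-np.array(c["R"]).T@c["t"])
print(r.read_state())
E
```

```text
[[436.77596067   0.         247.5068105 ]
 [  0.         436.77596067 187.54166918]
 [  0.           0.           1.        ]] -0.15550986610590078 [[ 0.46450378  0.88547079 -0.01333138]
 [ 0.38967812 -0.21789079 -0.89480421]
 [-0.79522777  0.41044499 -0.44625969]] [-0.19334403 -0.1213044   1.56125743] [ 1.37863397 -0.49604091  0.58560502]
[[398.53781212   0.         250.46495496]
 [  0.         398.53781212 188.80798373]
 [  0.           0.           1.        ]] -0.052421907311216855 [[-2.35485714e-02 -9.99722196e-01 -9.97524110e-04]
 [-9.87731455e-01  2.34201844e-02 -1.54395813e-01]
 [ 1.54376284e-01 -2.65051489e-03 -9.88008572e-01]] [-0.08021189  0.63493901  1.07743222] [ 0.45893037 -0.09220424  1.16246418]
{'time': 0.1, 'joint_positions': array([ 1.23336965,  0.33281948, -0.06468874,  1.46085666,  0.02160448,
        1.34987522, -0.08848017]), 'joint_vel': array([-0.00193139, -0.00141181, -0.00099309, -0.00092782,  0.00131473,
        0.00090605, -0.00157147]), 'joint_torque': array([ 2.08134181e-03, -6.24550867e+01,  2.51723255e-02, -3.90715599e+01,
       -6.14098250e-02,  3.65737639e-02,  1.02298287e-05]), 'ee_pos': array([ 0.19342043, -0.5939722 ,  0.22982703]), 'eef_rot': array([ 9.87633584e-01,  1.56778521e-01, -1.30417979e-04, -6.18004293e-04]), 'ft_force': array([ 0.22900312, -0.47121841, -0.11030504]), 'torque': array([ 0.00380653, -0.00957608, -0.05480786]), 'grip_force': 0.0, 'width': 0.08692232279092849}
```

View pics/s0.png

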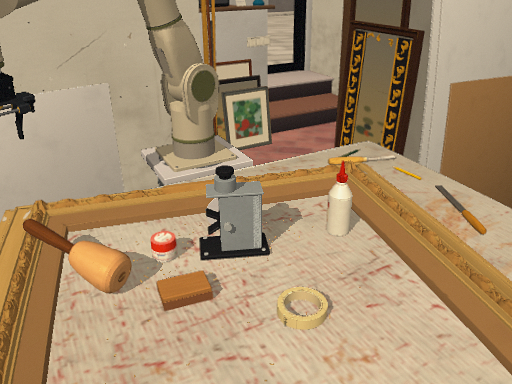

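View pics/t0.png

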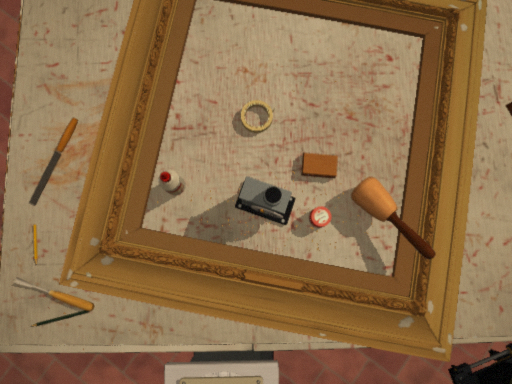

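The side view shows the timer with cap at about (224,172) and the ridges on its left side, at about (213,215). The pot is at (163,245), the block at (185,290) and the bottle at (340,205). In the top view the cap is at (272,195) and the dial strip runs along the lower edge at about (268,212), facing the robot. The timer's front therefore points to image right, roughly world -y.

```bash
python3 - <<'E'
from h import *
t=ld('pics/t0.npy');s=ld('pics/s0.npy')
print("cap",onz(t,272,193.5,.206),onz(s,224.5,170,.206))
g=cv2.cvtColor(t["color"],cv2.COLOR_RGB2GRAY)
im=cv2.resize(t["color"][160:240,220:345],None,fx=6,fy=6,interpolation=cv2.INTER_CUBIC)[:,:,::-1]
im2=cv2.resize(s["color"][155:270,145:280],None,fx=5,fy=5,interpolation=cv2.INTER_CUBIC)[:,:,::-1]
cv2.imwrite('pics/tc.png',im);cv2.imwrite('pics/sc.png',im2)
print([x for x in dir(r) if x[0]!='_'],[x for x in dir(vision) if x[0]!='_'])
E
```

```text
cap [ 0.59562766 -0.14670371  0.206     ] [ 0.60442716 -0.15078889  0.206     ]
['PlanningError', 'close_job', 'finger_overhang', 'read_state'] ['camera']
```

View pics/tc.png

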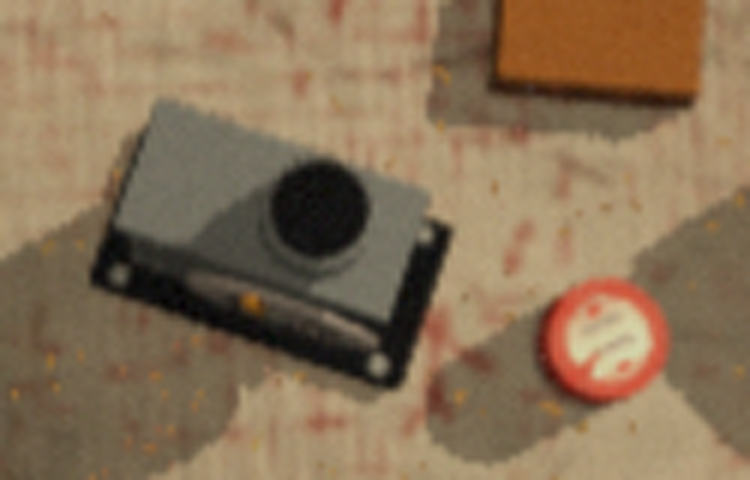

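View pics/sc.png

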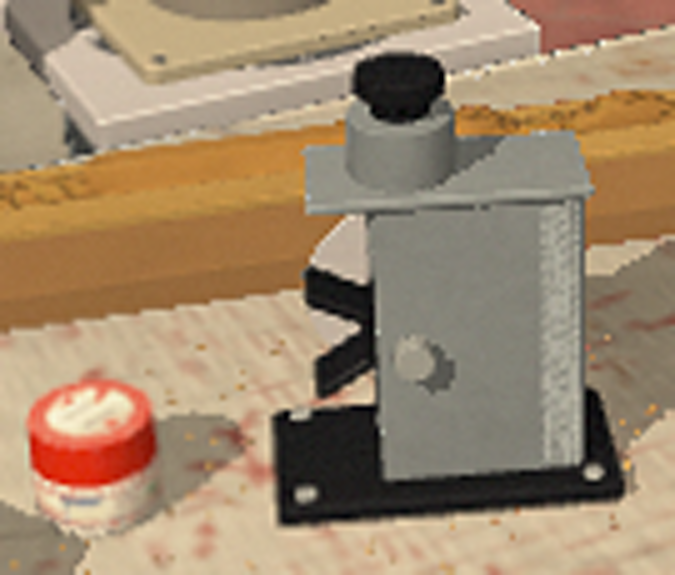

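The top crop shows the hood's front corners at about (430,193) and (391,320), the foot corners at (450,228), (400,388) and (92,282), and the brass marker at about (252,303). The side crop shows two ridges with tips at about (308,285) and (320,385).

```bash
cat >> h.py <<'E'
def tp(p,X): # timer->world, p=(x,y,yaw)
    c,s=np.cos(p[2]),np.sin(p[2]); X=np.asarray(X,float); return np.array([p[0]+c*X[0]-s*X[1],p[1]+s*X[0]+c*X[1],X[2]])
def onplane(p,c,u,v,y): # ray with timer plane y
    o,d=ray(c,u,v); n=np.array([-np.sin(p[2]),np.cos(p[2]),0]); k=(y-n@(o-np.array([p[0],p[1],0])))/(n@d); W=o+k*d
    e=np.array([np.cos(p[2]),np.sin(p[2]),0]); return e@(W-np.array([p[0],p[1],0])),W[2]
E
python3 - <<'E'
from h import *
from scipy.optimize import least_squares
t=ld('pics/t0.npy');s=ld('pics/s0.npy')
T=lambda u,v:(220+u/6,160+v/6); S=lambda u,v:(145+u/5,155+v/5)
obs=[(t,T(430,192),(-.043,-.03,.158)),(t,T(391,322),(-.043,.03,.158)),(t,T(450,228),(-.066,-.043,.012)),(t,T(400,388),(-.066,.043,.012)),(t,T(92,282),(.094,.043,.012)),(t,T(320,209),(0,0,.206)),
(s,S(305,212),(-.043,-.03,.152)),(s,S(282,522),(-.066,-.043,0)),(s,S(623,493),(.094,-.043,0)),(s,S(400,72),(0,0,.206))]
f=lambda p:np.concatenate([proj(c,tp(p,X))-uv for c,uv,X in obs])
R=least_squares(f,[.6,-.15,1.4],loss='soft_l1');p=R.x;print(p,np.degrees(p[2]));print(f(p).reshape(-1,2).round(1))
np.save('p.npy',p)
for uv in [(305,270),(305,298),(316,375),(318,395)]:
    x,z=onplane(p,s,*S(*uv),-.015);print(x,z,np.hypot(x,z-.08),np.degrees(np.arctan2(z-.08,-x)))
for y in(.034,.038,.042):
    x,z=onplane(p,t,*T(252,303),y);print('mk',x,z,np.hypot(x,z-.08),np.degrees(np.arctan2(z-.08,-x)))
for n,u,v,z in[('pot',319.5,215.5,.05),('block',320,165,.032),('bottle',166,177,.19)]:print(n,onz(t,u,v,z))
E
```

```text
[ 0.59284879 -0.14797818  1.23053132] 70.50425145706618
[[-0.5 -0.6]
 [-1.   0. ]
 [ 0.  -1. ]
 [-0.4  0.5]
 [-1.7  0.9]
 [-0.8 -0.2]
 [-0.4  0.6]
 [-1.7  1.4]
 [-0.3  0.7]
 [-1.6 -1.6]]
-0.043258980726511034 0.11695703097335874 0.05689605919448596 40.50794162165917
-0.04406732913578331 0.10282360743653551 0.04962707480376549 27.38080535037498
-0.04142963773348914 0.06244390186768334 0.044995904973227065 -22.965141172455393
-0.04112107823926873 0.05172464421141321 0.04990429661393124 -34.51288873468908
mk 0.012951209480588586 0.10352159329870503 0.026851427863705365 118.83759212273067
mk 0.012768319982163717 0.14173187832617384 0.06303851835857543 101.68599341271185
mk 0.01258543048373891 0.17994216335364288 0.10073147013851859 97.17731414980167
pot [ 0.55253207 -0.28668708  0.05      ]
block [ 0.70070843 -0.29866938  0.032     ]
bottle [0.64558234 0.11455531 0.19      ]
```

Request:
{"method": "drive_tool", "body": {
  "series": [
    [[-0.6, 1.9, 0], 10],
    [[-0.6, 1.9, 0], 10],
    [[-0.6, 1.9, 0], 10],
    [[-0.6, 1.9, 0], 10],
    [[-0.6, 1.9, 0], 10],
    [[-0.6, 1.9, 0], 10],
    [[-0.6, 1.9, 0], 10],
    [[-0.6, 1.9, 0], 10],
    [[-0.6, 1.9, 0], 10],
    [[-0.6, 1.9, 0], 0]
  ],
  "hand": 1,
  "newtons": 20
}}

```text
time: 1.35
ee_pos: [0.1332, -0.4035, 0.2303]
eef_rot: [0.586, 0.81, 0.0, -0.0]
ft_force: [-0.0, -0.1, 0.2]
width: 0.0019
grip_force: 0.0
```

Request:
{"method": "drive_tool", "body": {
  "series": [
    [[-0.6, 1.9, 0], 0],
    [[-0.6, 1.9, 0], 0],
    [[-0.6, 1.9, 0], 0],
    [[-0.6, 1.9, 0], 0],
    [[-0.6, 1.9, 0], 0],
    [[0, 0, 0], 0],
    [[0, 0, 0], 0],
    [[0, 0, 0], 0],
    [[0, 0, 0], 0],
    [[0, 0, 0], 0]
  ]
}}

```text
time: 2.6
ee_pos: [0.1036, -0.3094, 0.2305]
eef_rot: [0.587, 0.809, 0.0, -0.0]
ft_force: [0.3, -1.0, 1.0]
width: 0.0007
grip_force: 0.0
```

```bash
python3 -c "
from h import *
s=r.read_state();print(s['joint_positions'].round(3),s['ee_pos'],s['eef_rot'])"
```

```text
[ 1.362 -0.343 -0.2    2.13  -0.069  1.349  1.504] [ 0.10361087 -0.30941817  0.2304956 ] [ 5.87495504e-01  8.09227415e-01  1.34250749e-04 -7.44749101e-05]
```

Request:
{"method": "drive_tool", "body": {
  "series": [
    [[-0.6, 1.9, 0], 0],
    [[-0.6, 1.9, 0], 0],
    [[-0.6, 1.9, 0], 0],
    [[-0.6, 1.9, 0], 0],
    [[-0.3, 1.0, 0], 0],
    [[0, 0, 0], 0],
    [[0, 0, 0], 0],
    [[0, 0, 0], 0],
    [[0, 0, 0], 0],
    [[0, 0, 0], 0]
  ]
}}

```text
time: 3.85
ee_pos: [0.0844, -0.2462, 0.2265]
eef_rot: [0.587, 0.809, 0.007, -0.009]
ft_force: [0.5, 0.3, 0.1]
width: 0.0006
grip_force: 0.0
```

```bash
python3 -c "
from h import *
s=r.read_state();print(s['joint_positions'].round(3),s['ee_pos'],s['eef_rot'])"
```

```text
[ 1.342 -0.499 -0.189  2.235 -0.092  1.421  1.507] [ 0.08436108 -0.24615251  0.22652194] [ 0.58749097  0.80915209  0.00652566 -0.00920161]
```

Request:
{"method": "drive_tool", "body": {
  "series": [
    [[-1.8, 5.7, 0], 0],
    [[-1.8, 5.7, 0], 0],
    [[0, 0, 0], 0],
    [[0, 0, 0], 0],
    [[0, 0, 0], 0],
    [[0, 0, 0], 0],
    [[0, 0, 0], 0],
    [[0, 0, 0], 0],
    [[0, 0, 0], 0],
    [[0, 0, 0], 0]
  ]
}}

```text
time: 5.1
ee_pos: [0.0735, -0.1898, 0.1806]
eef_rot: [0.584, 0.806, 0.087, -0.035]
ft_force: [0.4, 0.5, 0.8]
width: 0.0007
grip_force: 0.0
```

```bash
python3 -c "
from h import *
s=r.read_state();print(s['joint_positions'].round(3),s['ee_pos'],s['eef_rot'])"
```

```text
[ 1.252 -0.499 -0.062  2.347 -0.139  1.448  1.544] [ 0.07347173 -0.18978146  0.18057096] [ 0.58418267  0.80620692  0.08689731 -0.03478302]
```

Request:
{"method": "drive_tool", "body": {
  "series": [
    [[0.6, -1.9, 0], 0],
    [[0.6, -1.9, 0], 0],
    [[0.6, -1.9, 0], 0],
    [[0.6, -1.9, 0.5], 0],
    [[0.6, -1.9, 0.5], 0],
    [[0.6, -1.9, 0.5], 0],
    [[0.6, -1.9, 0.5], 0],
    [[0.6, -1.9, 0.5], 0],
    [[0, 0, 0], 0],
    [[0, 0, 0], 0]
  ]
}}

```text
time: 6.35
ee_pos: [0.1212, -0.3411, 0.2052]
eef_rot: [0.584, 0.806, 0.087, -0.035]
ft_force: [-0.4, -0.1, -0.3]
width: 0.0005
grip_force: 0.0
```

```bash
python3 -c "
from h import *
s=r.read_state();print(s['joint_positions'].round(3),s['ee_pos'],s['eef_rot'])"
```

```text
[ 1.24  -0.105 -0.033  2.012 -0.112  1.392  1.553] [ 0.1212323  -0.34111301  0.20523256] [ 0.58419881  0.80614879  0.08717937 -0.03515177]
```

Request:
{"method": "drive_tool", "body": {
  "series": [
    [[4, 4, 2], 0],
    [[4, 4, 2], 0],
    [[4, 4, 2], 0],
    [[4, 4, 2], 0],
    [[4, 4, 2], 0],
    [[4, 4, 2], 0],
    [[3, 5, 2], 0],
    [[0, 5.5, 2.5], 0],
    [[0, 5.5, 2.5], 0],
    [[0, 5.5, 2.5], 0]
  ]
}}

```text
time: 7.6
ee_pos: [0.3905, 0.1153, 0.4208]
eef_rot: [0.584, 0.806, 0.086, -0.034]
ft_force: [0.6, 0.6, 1.0]
width: 0.0006
grip_force: 0.0
```

Request:
{"method": "drive_tool", "body": {
  "series": [
    [[0, 5.5, 2.5], 0],
    [[0, 5.5, 2.5], 0],
    [[0, 5.5, 2.5], 0],
    [[0, 4, 4.5], 0],
    [[0, 3, 5], 0],
    [[0, 2, 5.5], 0],
    [[0, 0, 6], 0],
    [[0, 0, 6], 0],
    [[0, 0, 6], 0],
    [[0, 0, 6], 0]
  ]
}}

```text
time: 8.85
ee_pos: [0.3963, 0.3388, 0.6197]
eef_rot: [0.58, 0.812, 0.061, -0.036]
ft_force: [1.1, 0.3, -1.6]
width: 0.0009
grip_force: 0.0
```

```bash
cat >> h.py <<'E'
from scipy.spatial.transform import Rotation as Ro
def st():
    s=r.read_state(); R=Ro.from_quat(s['eef_rot']).as_matrix(); a=lambda v:round(float(np.degrees(np.arctan2(v[1],v[0]))),1)
    print('t',round(s['time'],2),'j',s['joint_positions'].round(2),'p',s['ee_pos'].round(4),'tilt',round(float(np.degrees(np.arccos(-R[2,2]))),1),'dir',a(R[:,2]),'yaz',a(R[:,1]),'ydip',R[2,1].round(3),'F',s['ft_force'].round(1)); return s,R
E
python3 -c "
from h import *
st()"
```

```text
t 8.85 j [-0.44  0.18 -0.4   0.84 -0.02  2.03 -0.5 ] p [0.3963 0.3388 0.6197] tilt 8.1 dir 85.4 yaz 18.7 ydip 0.056 F [ 1.1  0.3 -1.6]
```

Request:
{"method": "drive_tool", "body": {
  "series": [
    [[0, 0, 6], 0],
    [[0, 0, 6], 0],
    [[0, 0, 6], 0],
    [[0, 0, 6], 0],
    [[0, 0, 6], 0],
    [[0, 0, 6], 0],
    [[0, 0, 6], 0],
    [[0, 0, 6], 0],
    [[0, 0, 6], 0],
    [[0, 0, 0], 0]
  ]
}}

```text
time: 10.1
ee_pos: [0.3545, 0.3316, 0.808]
eef_rot: [0.571, 0.783, 0.245, -0.011]
ft_force: [-0.7, -0.6, -0.5]
width: 0.0003
grip_force: 0.0
```

```bash
python3 -c "
from h import *
st()"
```

```text
t 10.1 j [-0.99  0.11  0.3   0.49 -0.19  2.06 -0.52] p [0.3545 0.3316 0.808 ] tilt 28.4 dir 56.4 yaz 14.2 ydip 0.373 F [-0.7 -0.6 -0.5]
```

Request:
{"method": "drive_tool", "body": {
  "series": [
    [[0, 0, -5], -10.6],
    [[0, 0, -5], -10.6],
    [[0, 0, -5], -10.6],
    [[0, 0, -5], -10.6],
    [[0, 0, -5], -10.6],
    [[0, 0, 0], -10.6],
    [[0, 0, 0], -10.6],
    [[0, 0, 0], -10.6],
    [[0, 0, 0], -10.6],
    [[0, 0, 0], -10.6]
  ]
}}

```text
time: 11.35
ee_pos: [0.3567, 0.3323, 0.5684]
eef_rot: [0.969, 0.048, 0.161, 0.181]
ft_force: [2.1, 0.1, -1.5]
width: 0.0004
grip_force: 0.0
```

```bash
python3 -c "
from h import *
st()"
```

```text
t 11.35 j [-1.33  0.1   0.2   1.13  0.5   2.05 -2.41] p [0.3567 0.3323 0.5684] tilt 28.0 dir -45.5 yaz -87.8 ydip 0.366 F [ 2.1  0.1 -1.5]
```

Request:
{"method": "drive_tool", "body": {
  "series": [
    [[0, 0, 6], 0],
    [[0, 0, 6], 0],
    [[0, 0, 6], 0],
    [[0, 0, 6], 0],
    [[0, 0, 6], 0],
    [[0, 0, 6], 0],
    [[0, 0, 0], 0],
    [[0, 0, 0], 0],
    [[0, 0, 0], 0],
    [[0, 0, 0], 0]
  ]
}}

```text
time: 12.6
ee_pos: [0.4098, 0.3033, 0.6478]
eef_rot: [0.97, 0.058, 0.155, 0.178]
ft_force: [0.6, -0.3, -0.7]
width: 0.0007
grip_force: 0.0
```

```bash
python3 -c "
from h import *
st()"
```

```text
t 12.6 j [-1.81  0.37  1.34  0.86  0.12  2.06 -1.9 ] p [0.4098 0.3033 0.6478] tilt 27.3 dir -45.5 yaz -86.5 ydip 0.364 F [ 0.6 -0.3 -0.7]
```

Request:
{"method": "drive_tool", "body": {
  "series": [
    [[0, 0, 6], 0],
    [[0, 0, 6], 0],
    [[0, 0, 6], 0],
    [[0, 0, 6], 0],
    [[0, 0, 6], 0],
    [[0, 0, 6], 0],
    [[0, 0, 6], 0],
    [[0, 0, 6], 0],
    [[0, 0, 6], 0],
    [[0, 0, 0], 0]
  ]
}}

```text
time: 13.85
ee_pos: [0.4409, 0.1987, 0.8748]
eef_rot: [0.923, 0.091, 0.344, 0.145]
ft_force: [-0.5, 0.2, 0.1]
width: 0.0007
grip_force: 0.0
```

```bash
python3 -c "
from h import *
st()"
```

```text
t 13.85 j [-1.45  0.31  1.34  0.32  0.06  2.06 -1.56] p [0.4409 0.1987 0.8748] tilt 43.8 dir -17.3 yaz -85.8 ydip 0.331 F [-0.5  0.2  0.1]
```

Request:
{"method": "drive_tool", "body": {
  "series": [
    [[1, -4.5, -4], 8.8],
    [[1, -4.5, -4], 8.8],
    [[1, -4.5, -4], 8.8],
    [[1, -4.5, -4], 8.8],
    [[1, -4.5, -4], 8.8],
    [[1, -4.5, -4], 8.8],
    [[1, -4.5, -4], 8.8],
    [[1, -4.5, -4], 8.8],
    [[1, -4.5, -4], 8.8],
    [[1, -4.5, -4], 8.8]
  ]
}}

```text
time: 15.1
ee_pos: [0.5107, -0.1443, 0.586]
eef_rot: [0.794, 0.533, 0.289, -0.034]
ft_force: [0.9, -0.8, 0.7]
width: 0.0002
grip_force: 0.0
```

```bash
cat >> h.py <<'E'
p=np.load('p.npy')
def tip():
    s,R=st(); C=s['ee_pos']+.008*R[:,2]; d=C[:2]-p[:2]; c,q=np.cos(p[2]),np.sin(p[2])
    print('tip timer mm',(1000*np.array([c*d[0]+q*d[1],-q*d[0]+c*d[1],C[2]])).round(1)); return s,R
E
python3 -c "
from h import *
tip(); print(1000*onz(ld('pics/t0.npy'),315,262,.05))"
```

```text
t 15.1 j [-1.12 -0.47  1.07  1.29  0.04  1.62 -0.38] p [ 0.5107 -0.1443  0.586 ] tilt 33.8 dir 40.6 yaz -26.3 ydip 0.254 F [ 0.9 -0.8  0.7]
tip timer mm [-20.1  76.5 579.4]
[ 424.54499462 -268.09244232   50.        ]
```

Request:
{"method": "drive_tool", "body": {
  "series": [
    [[0, -3, -2], 3],
    [[0, -3, -2], 3],
    [[0, -3, -2], 3],
    [[0, -3, -2], 3],
    [[0, -2, -2], 3],
    [[0.5, 0, -2], 3],
    [[0.5, 0, -2], 3],
    [[0.5, 0, -2], 3],
    [[0.5, 0, -2], 3],
    [[0.5, 0, -2], 3]
  ]
}}

```text
time: 16.35
ee_pos: [0.4613, -0.2034, 0.3911]
eef_rot: [0.642, 0.713, 0.276, -0.061]
ft_force: [0.7, 0.9, 0.1]
width: 0.0004
grip_force: 0.0
```

```bash
python3 -c "
from h import *
tip()"
```

```text
t 16.35 j [-1.04 -0.5   1.34  1.61 -0.07  1.53  0.41] p [ 0.4613 -0.2034  0.3911] tilt 32.8 dir 60.5 yaz 1.5 ydip 0.315 F [0.7 0.9 0.1]
tip timer mm [-91.9 104.7 384.3]
```

```bash
cat > k.py <<'E'
import numpy as np
from scipy.spatial.transform import Rotation as Ro
from scipy.optimize import least_squares
D=[([1.23336965,.33281948,-.06468874,1.46085666,.02160448,1.34987522,-.08848017],[.19342,-.59397,.22983],[.98763,.15678,-.00013,-.00062]),
([1.362,-.343,-.2,2.13,-.069,1.349,1.504],[.1036,-.3094,.2305],[.5875,.80923,.00013,-.00007]),
([1.342,-.499,-.189,2.235,-.092,1.421,1.507],[.08436,-.24615,.22652],[.58749,.80915,.00653,-.0092]),
([1.252,-.499,-.062,2.347,-.139,1.448,1.544],[.07347,-.18978,.18057],[.58418,.80621,.0869,-.03478]),
([1.24,-.105,-.033,2.012,-.112,1.392,1.553],[.12123,-.34111,.20523],[.5842,.80615,.08718,-.03515]),
([-.44,.18,-.4,.84,-.02,2.03,-.5],[.3963,.3388,.6197],[.58,.812,.061,-.036]),
([-.99,.11,.3,.49,-.19,2.06,-.52],[.3545,.3316,.808],[.571,.783,.245,-.011]),
([-1.33,.1,.2,1.13,.5,2.05,-2.41],[.3567,.3323,.5684],[.969,.048,.161,.181]),
([-1.81,.37,1.34,.86,.12,2.06,-1.9],[.4098,.3033,.6478],[.97,.058,.155,.178]),
([-1.45,.31,1.34,.32,.06,2.06,-1.56],[.4409,.1987,.8748],[.923,.091,.344,.145]),
([-1.12,-.47,1.07,1.29,.04,1.62,-.38],[.5107,-.1443,.586],[.794,.533,.289,-.034]),
([-1.04,-.5,1.34,1.61,-.07,1.53,.41],[.4613,-.2034,.3911],[.642,.713,.276,-.061])]
def fk(j,P,sg):
    R=np.eye(3);t=np.array([0,0,P[0]])
    for i in range(7):
        R=R@(Ro.from_euler('z' if i%2==0 else 'y',sg[i]*j[i])).as_matrix()
        t=t+R@[P[1+2*i],0,P[2+2*i]]
    return t,R@Ro.from_euler('z',P[15]).as_matrix()
def err(P,sg):
    e=[]
    for j,x,q in D:
        t,R=fk(j,P,sg); e+=list(t-x); e+=list(.3*(R-Ro.from_quat(q).as_matrix()).ravel())
    return np.array(e)
if __name__=='__main__':
    import itertools; best=[]
    for s1,s3,s5,s7 in itertools.product([1,-1],repeat=4):
      for p15 in (0,1.57,3.14,-1.57):
        sg=[s1,1,s3,1,s5,1,s7]; x0=np.array([.3]+[0]*15,float); x0[4]=.4;x0[8]=.35;x0[14]=.2;x0[15]=p15
        o=least_squares(lambda x:np.r_[err(x,sg),1e-3*x[1:15]],x0); best.append((o.cost,sg,o.x))
    best.sort(key=lambda b:b[0])
    for b in best[:3]: print(b[0],b[1],b[2].round(3))
    e=err(best[0][2],best[0][1]).reshape(-1,12); print(np.abs(e[:,:3]).max(1).round(4),np.abs(e[:,3:]).max(1).round(4)/.3)
    np.savez('k.npz',P=best[0][2],sg=best[0][1])
E
python3 k.py
```

```text
0.008009224457058806 [-1, 1, -1, 1, -1, 1, -1] [ 0.273 -0.006 -0.    -0.026  0.23   0.021  0.23   0.02   0.243 -0.041
  0.243 -0.018  0.194  0.016  0.193  1.57 ]
0.00800922445705968 [-1, 1, -1, 1, -1, 1, -1] [ 0.273 -0.006 -0.    -0.026  0.23   0.021  0.23   0.02   0.243 -0.041
  0.243 -0.018  0.194  0.016  0.194  1.57 ]
0.00800922445706111 [-1, 1, -1, 1, -1, 1, -1] [ 0.273 -0.006 -0.    -0.026  0.23   0.021  0.23   0.02   0.243 -0.041
  0.243 -0.018  0.194  0.016  0.193  1.57 ]
[0.0445 0.0349 0.0325 0.028  0.0291 0.0534 0.0364 0.0349 0.0095 0.0123
 0.0158 0.0084] [0.00033333 0.00066667 0.001      0.00033333 0.001      0.01033333
 0.001      0.013      0.00666667 0.00533333 0.00366667 0.00766667]
```

```bash
cat > k2.py <<'E'
from k import *
sg=[-1,1,-1,1,-1,1,-1]
def Rs(j):
    R=np.eye(3);o=[R]
    for i in range(7):
        R=R@Ro.from_euler('z' if i%2==0 else 'y',sg[i]*j[i]).as_matrix(); o.append(R)
    return o
A=lambda j:np.hstack(Rs(j))
M=np.vstack([A(j) for j,_,_ in D]); b=np.concatenate([x for _,x,_ in D])
lam=1e-3
O=np.linalg.solve(M.T@M+lam**2*np.eye(24),M.T@b)
def FK(j): R=Rs(j); return A(j)@O, R[-1]@Ro.from_euler('z',np.pi/2).as_matrix()
if __name__=='__main__':
    print(O.reshape(8,3).round(3)); print((M@O-b).reshape(-1,3).round(4))
E
python3 k2.py
```

```text
[[ 0.    -0.001  0.129]
 [-0.001 -0.012  0.129]
 [ 0.002 -0.012  0.224]
 [ 0.    -0.01   0.224]
 [ 0.006 -0.01   0.245]
 [-0.001 -0.001  0.245]
 [ 0.002 -0.001  0.169]
 [-0.001  0.     0.169]]
[[ 0.0003 -0.     -0.0006]
 [ 0.0003  0.0003  0.0003]
 [ 0.0001 -0.0002  0.0007]
 [ 0.0001 -0.0005  0.0009]
 [-0.0001  0.      0.    ]
 [-0.0015  0.0002 -0.0004]
 [ 0.0017 -0.0001  0.0002]
 [ 0.0003 -0.0018 -0.0004]
 [ 0.      0.0018 -0.0006]
 [-0.0011 -0.0001  0.0015]
 [ 0.0005  0.0004  0.0006]
 [-0.0007 -0.     -0.0022]]
```

```bash
cat > g.py <<'E'
from k2 import *
lo=np.array([-2.6,-.5,-1.47,.16,-1.27,.06,-2.6]);hi=np.array([2.6,2.12,1.34,2.42,4.41,2.06,2.6])
p=np.load('p.npy')
def w(X): c,s=np.cos(p[2]),np.sin(p[2]); return np.array([p[0]+c*X[0]-s*X[1],p[1]+s*X[0]+c*X[1],X[2]])
def pose(tipmm,tilt,roll,dr=0):
    a=p[2]+dr; h=np.array([np.cos(a),np.sin(a),0]); z=np.sin(tilt)*h+np.array([0,0,-np.cos(tilt)])
    y=np.array([np.sin(a),-np.cos(a),0]); x=np.cross(y,z)
    R=np.column_stack([x,y,z])@Ro.from_euler('z',roll).as_matrix()
    return w(np.array(tipmm)/1000)-.008*z,R
def ik(t,R,j0,wj=.0):
    f=lambda j:(lambda q:np.r_[q[0]-t,.3*Ro.from_matrix(q[1]@R.T).as_rotvec(),wj*(j-j0)])(FK(j))
    return least_squares(f,np.clip(j0,lo+1e-3,hi-1e-3),bounds=(lo,hi))
if __name__=='__main__':
    rng=np.random.default_rng(0)
    for roll in np.radians([0,30,-30,180,150,210]):
        sols=[]
        for _ in range(25):
            o=ik(*pose([-47,0,90],np.radians(45),roll),rng.uniform(lo,hi))
            if o.cost<1e-6: sols.append(o.x)
        sols=np.array(sols); print(round(np.degrees(roll)),len(sols)); print(sols[:7].round(2) if len(sols) else '')
E
python3 g.py
```

```text
0 15
[[ 1.49  1.24 -1.47  1.54  0.47  1.26 -0.19]
 [ 0.62  0.6   0.03  1.59 -0.79  1.33  0.65]
 [ 0.18  0.69  0.62  1.62 -1.08  1.52  0.82]
 [ 0.87  0.63 -0.32  1.57 -0.6   1.25  0.53]
 [ 1.23  0.78 -0.83  1.55 -0.24  1.18  0.29]
 [ 1.23  0.78 -0.84  1.55 -0.23  1.17  0.28]
 [ 1.46  1.11 -1.33  1.54  0.29  1.21 -0.08]]
30 13
[[ 1.44  1.05 -1.25  1.54  0.2   1.19 -0.53]
 [ 0.74  0.61 -0.14  1.58 -0.7   1.29  0.07]
 [ 0.21  0.68  0.59  1.62 -1.06  1.5   0.29]
 [ 0.31  0.64  0.43  1.61 -0.98  1.45  0.24]
 [ 1.02  0.67 -0.53  1.56 -0.47  1.22 -0.08]
 [ 1.3   0.84 -0.96  1.55 -0.13  1.17 -0.31]
 [ 1.33  0.87 -1.01  1.55 -0.08  1.17 -0.35]]
-30 12
[[ 0.8   0.62 -0.22  1.58 -0.66  1.27  1.09]
 [ 1.31  0.85 -0.97  1.55 -0.11  1.17  0.72]
 [ 1.46  1.12 -1.33  1.54  0.3   1.21  0.44]
 [ 1.    0.67 -0.5   1.56 -0.49  1.22  0.98]
 [ 1.47  1.14 -1.35  1.54  0.33  1.22  0.43]
 [ 0.21  0.68  0.58  1.61 -1.06  1.5   1.33]
 [ 1.    0.66 -0.49  1.56 -0.5   1.22  0.99]]
180 8
[[ 0.85  0.63 -0.28  1.57 -0.62  1.26 -2.6 ]
 [ 0.75  0.61 -0.15  1.58 -0.7   1.29 -2.55]
 [ 0.82  0.62 -0.25  1.57 -0.64  1.27 -2.59]
 [ 0.55  0.61  0.12  1.59 -0.83  1.35 -2.47]
 [ 0.35  0.63  0.38  1.6  -0.96  1.43 -2.39]
 [ 0.83  0.62 -0.25  1.57 -0.64  1.27 -2.59]
 [ 0.23  0.67  0.56  1.61 -1.04  1.49 -2.34]]
150 4
[[ 1.39  0.96 -1.14  1.54  0.07  1.17 -2.54]
 [ 0.16  0.7   0.66  1.62 -1.1   1.54 -1.79]
 [ 1.13  0.72 -0.69  1.55 -0.36  1.19 -2.25]
 [ 1.25  0.8  -0.88  1.55 -0.2   1.17 -2.36]]
210 7
[[ 1.44  1.06 -1.26  1.54  0.21  1.19  2.6 ]
 [ 1.49  1.24 -1.46  1.53  0.46  1.26  2.43]
 [ 1.49  1.24 -1.46  1.53  0.47  1.26  2.43]
 [ 1.44  1.06 -1.26  1.54  0.21  1.19  2.6 ]
 [ 1.44  1.06 -1.26  1.54  0.21  1.19  2.6 ]
 [ 1.47  1.16 -1.38  1.53  0.36  1.23  2.5 ]
 [ 1.45  1.09 -1.3   1.54  0.26  1.2   2.56]]
```

```bash
cat > sim.py <<'E'
from g import *
vmax=.7*np.array([2.22,2.22,2.79,2.79,3.14,3.14,3.14])*.125
def jac(j):
    t,R=FK(j);J=np.zeros((6,7))
    for i in range(7):
        d=j.copy();d[i]+=1e-5;t2,R2=FK(d);J[:3,i]=(t2-t)/1e-5;J[3:,i]=Ro.from_matrix(R2@R.T).as_rotvec()/1e-5
    return J
def row(j,t,R,dx,yaw,W=.3,lam=.03,scale=True,n=12):
    t=t+np.array(dx)/100; R=Ro.from_euler('z',np.radians(yaw)).as_matrix()@R
    q=j.copy()
    for _ in range(n):
        a,B=FK(q);e=np.r_[t-a,W*Ro.from_matrix(R@B.T).as_rotvec()];J=jac(q);J[3:]*=W
        q=np.clip(q+J.T@np.linalg.solve(J@J.T+lam**2*np.eye(6),e),lo,hi)
    d=q-j; m=np.max(np.abs(d)/vmax)
    if m>1: d=d/m if scale else np.clip(d,-vmax,vmax)
    j=j+d; return (j,)+FK(j)
def info(j):
    t,R=FK(j); return f"j {j.round(2)} p {t.round(3)} tilt {np.degrees(np.arccos(-R[2,2])):.1f} dir {np.degrees(np.arctan2(R[1,2],R[0,2])):.1f} roll {np.degrees(np.arctan2(R[2,1],-R[2,0]*1)):.1f}"
def run(j,rows,**k):
    j=np.array(j,float);t,R=FK(j)
    for dx,y in rows: j,t,R=row(j,t,R,dx,y,**k)
    return j
if __name__=='__main__':
    H=[("up9",[-.44,.18,-.4,.84,-.02,2.03,-.5],[((0,0,6),0)]*9+[((0,0,0),0)],6),
    ("up6",D[7][0],[((0,0,6),0)]*6+[((0,0,0),0)]*4,8),("up9b",D[8][0],[((0,0,6),0)]*9,9),
    ("dn",D[9][0],[((1,-4.5,-4),8.8)]*10,10),("dn2",D[10][0],[((0,-3,-2),3)]*4+[((0,-2,-2),3)]+[((.5,0,-2),3)]*5,11),
    ("in",D[2][0],[((-1.8,5.7,0),0)]*2,3)]
    for n,j,rows,i in H:
        print(n,'TRUE',info(np.array(D[i][0])))
        for k in [dict(),dict(scale=False),dict(lam=.1),dict(W=1,lam=.1),dict(W=.1)]: print('   ',k,info(run(j,rows,**k)))
E
python3 sim.py
```

```text
up9 TRUE j [-0.99  0.11  0.3   0.49 -0.19  2.06 -0.52] p [0.356 0.331 0.808] tilt 28.4 dir 56.6 roll 128.8
    {} j [-0.58  1.13  0.36  0.16 -0.81  2.06 -1.04] p [0.635 0.494 0.29 ] tilt 27.3 dir 149.1 roll -101.6
    {'scale': False} j [-0.62  1.15  0.38  0.16 -0.77  2.06 -0.99] p [0.628 0.504 0.268] tilt 24.9 dir 155.6 roll -98.5
    {'lam': 0.1} j [-0.83  0.43 -0.02  0.16 -0.05  2.06 -0.55] p [0.44  0.438 0.772] tilt 28.4 dir 54.4 roll 125.9
    {'W': 1, 'lam': 0.1} j [-0.81  0.59  0.12  0.16 -0.26  2.06 -0.61] p [0.488 0.491 0.668] tilt 20.4 dir 68.8 roll 143.4
    {'W': 0.1} j [-0.78  0.63  0.16  0.16 -0.28  2.06 -0.59] p [0.52  0.481 0.64 ] tilt 17.9 dir 65.9 roll 142.4
up6 TRUE j [-1.81  0.37  1.34  0.86  0.12  2.06 -1.9 ] p [0.41  0.305 0.647] tilt 27.7 dir -46.0 roll 127.3
    {} j [-0.83  0.78  0.71  0.16 -0.13  2.06 -1.89] p [0.652 0.358 0.581] tilt 25.6 dir -35.0 roll 138.8
    {'scale': False} j [-0.76  0.84  0.76  0.16 -0.15  2.06 -1.77] p [0.691 0.317 0.542] tilt 26.5 dir -47.3 roll 124.2
    {'lam': 0.1} j [-1.24  0.46  0.51  0.16  0.4   2.05 -1.88] p [0.457 0.392 0.8
[... 2360 characters left out ...]
TRUE j [ 1.25 -0.5  -0.06  2.35 -0.14  1.45  1.54] p [ 0.074 -0.19   0.182] tilt 10.8 dir 75.9 roll 147.8
    {} j [ 1.35 -0.5  -0.2   2.41 -0.15  1.62  1.53] p [ 0.043 -0.106  0.171] tilt 23.0 dir 103.2 roll 175.1
    {'scale': False} j [ 1.35 -0.5  -0.2   2.41 -0.15  1.62  1.53] p [ 0.043 -0.106  0.171] tilt 23.0 dir 103.2 roll 175.1
    {'lam': 0.1} j [ 1.35 -0.5  -0.2   2.39 -0.15  1.6   1.53] p [ 0.047 -0.12   0.176] tilt 20.8 dir 103.9 roll 175.8
    {'W': 1, 'lam': 0.1} j [ 1.35 -0.5  -0.2   2.41 -0.15  1.59  1.53] p [ 0.046 -0.117  0.17 ] tilt 21.0 dir 103.3 roll 175.2
    {'W': 0.1} j [ 1.35 -0.5  -0.2   2.4  -0.15  1.63  1.53] p [ 0.043 -0.109  0.175] tilt 22.6 dir 103.7 roll 175.5
```

Request:
{"method": "drive_tool", "body": {
  "series": [
    [[1, -3, 4], 0],
    [[1, -3, 4], 0],
    [[1, -3, 4], 0],
    [[1, -4, 3], 0],
    [[0, -5, 2], 0],
    [[0, -5, 0], 0],
    [[0, -5, 0], 0],
    [[0, -5, 0], 0],
    [[0, -5, 0], 0],
    [[0, -5, 0], 0]
  ]
}}

```text
time: 17.6
ee_pos: [0.3493, -0.394, 0.5376]
eef_rot: [0.672, 0.692, 0.254, 0.064]
ft_force: [1.1, -1.3, -0.1]
width: 0.0004
grip_force: 0.0
```

```bash
python3 -c "
from h import *
tip()"
```

```text
t 17.6 j [-0.82 -0.5   1.34  1.23  0.02  1.77  0.58] p [ 0.3493 -0.394   0.5376] tilt 30.4 dir 31.6 yaz -2.1 ydip 0.438 F [ 1.1 -1.3 -0.1]
tip timer mm [-310.   144.9  530.7]
```

Request:
{"method": "drive_tool", "body": {
  "series": [
    [[5, -2, -2], 0],
    [[5, -2, -2], 0],
    [[5, -2, -2], 0],
    [[5, -2, -2], 0],
    [[5, -2, -2], 0],
    [[5, -2, 0], 0],
    [[5, -2, 0], 0],
    [[5, -2, 0], 0],
    [[5, -2, 0], 0],
    [[5, -2, 0], 0]
  ]
}}

```text
time: 18.85
ee_pos: [0.6172, -0.3243, 0.4549]
eef_rot: [0.688, 0.654, 0.231, 0.213]
ft_force: [1.3, 0.5, -0.1]
width: 0.0005
grip_force: 0.0
```

```bash
python3 -c "
from h import *
tip()"
```

```text
t 18.85 j [-1.2  -0.5   1.34  1.49  0.35  1.13  0.17] p [ 0.6172 -0.3243  0.4549] tilt 36.7 dir 0.8 yaz -3.9 ydip 0.596 F [ 1.3  0.5 -0.1]
tip timer mm [-156.4  -86.3  448.4]
```

Request:
{"method": "drive_tool", "body": {
  "series": [
    [[3, -1.5, 4.5], 0],
    [[3, -1.5, 4.5], 0],
    [[3, -1.5, 4.5], 0],
    [[3, -1.5, 4.5], 0],
    [[4, -2, 3], 0],
    [[4, -2, 3], 0],
    [[4, -2, 3], 0],
    [[5, -3, 0], 0],
    [[5, -3, 0], 0],
    [[5, -3, 0], 0]
  ]
}}

```text
time: 20.1
ee_pos: [0.7045, -0.3301, 0.6612]
eef_rot: [0.672, 0.6, 0.255, 0.351]
ft_force: [0.7, 0.4, -0.2]
width: 0.0002
grip_force: 0.0
```

```bash
python3 -c "
from h import *
tip()"
```

```text
t 20.1 j [-1.51 -0.5   1.34  1.12  0.67  1.18 -0.02] p [ 0.7045 -0.3301  0.6612] tilt 51.4 dir -12.2 yaz -3.1 ydip 0.777 F [ 0.7  0.4 -0.2]
tip timer mm [-133.7 -172.3  656.2]
```

Request:
{"method": "drive_tool", "body": {
  "series": [
    [[-2.5, 5.5, 1], 0],
    [[-2.5, 5.5, 1], 0],
    [[-2.5, 5.5, 1], 0],
    [[-2.5, 5.5, 1], 0],
    [[-2.5, 5.5, 1], 0],
    [[-2.5, 5.5, 1], 0],
    [[-2.5, 5.5, 1], 0],
    [[-2.5, 5.5, 1], 0],
    [[-1.5, 5.5, 2], 0],
    [[0, 5.5, 2], 0]
  ]
}}

```text
time: 21.35
ee_pos: [0.4873, 0.221, 0.7828]
eef_rot: [0.672, 0.6, 0.255, 0.351]
ft_force: [0.6, 0.1, 0.5]
width: 0.0003
grip_force: 0.0
```

```bash
python3 -c "
from h import *
tip()"
```

```text
t 21.35 j [-1.04 -0.09  0.01  1.02  0.85  1.74 -0.78] p [0.4873 0.221  0.7828] tilt 51.4 dir -12.2 yaz -3.0 ydip 0.778 F [0.6 0.1 0.5]
tip timer mm [313.4 216.4 777.8]
```

Request:
{"method": "drive_tool", "body": {
  "series": [
    [[-1.5, 2.5, 0], -8],
    [[-1.5, 2.5, 0], -8],
    [[-1.5, 2.5, 0], -8],
    [[-1.5, 2.5, 0], -8],
    [[-1.5, 2.5, 0], -8],
    [[-1.5, 2.5, 0], -8],
    [[-1.5, 2.5, 0], -8],
    [[-1.5, 2.5, 0], -8],
    [[-1.5, 2.5, 0], -8],
    [[-1.5, 2.5, 0], -8]
  ]
}}

```text
time: 22.6
ee_pos: [0.4533, 0.2954, 0.6315]
eef_rot: [0.875, 0.246, 0.073, 0.411]
ft_force: [0.5, 0.4, 0.2]
width: 0.0007
grip_force: 0.0
```

```bash
python3 -c "
from h import *
tip()"
```

```text
t 22.6 j [-1.65  0.62  1.34  0.83  0.29  2.06 -1.26] p [0.4533 0.2954 0.6315] tilt 49.3 dir -64.3 yaz -55.6 ydip 0.755 F [0.5 0.4 0.2]
tip timer mm [367.1 275.2 626.2]
```

Request:
{"method": "drive_tool", "body": {
  "series": [
    [[-2, 4.5, 3.5], 0],
    [[-2, 4.5, 3.5], 0],
    [[-2, 4.5, 3.5], 0],
    [[-2, 4.5, 3.5], 0],
    [[-2, 4.5, 3.5], 0],
    [[-2, 4.5, 3.5], 0],
    [[-2, 4.5, 3.5], 0],
    [[-2, 4.5, 3.5], 0],
    [[-2, 4.5, 3.5], 0],
    [[-2, 4.5, 3.5], 0]
  ]
}}

```text
time: 23.85
ee_pos: [0.3339, 0.504, 0.7126]
eef_rot: [0.801, 0.325, 0.284, 0.416]
ft_force: [1.3, 0.1, 0.1]
width: 0.0007
grip_force: 0.0
```

```bash
python3 -c "
from h import *
tip()"
```

```text
t 23.85 j [-1.81  0.76  1.34  0.47  0.29  2.06 -1.32] p [0.3339 0.504  0.7126] tilt 60.5 dir -33.6 yaz -57.4 ydip 0.85 F [1.3 0.1 0.1]
tip timer mm [526.5 454.9 708.6]
```

```bash
cat > fit.py <<'E'
import itertools,time
from g import lo,hi,O
import numpy as np
from scipy.spatial.transform import Rotation as Ro
O3=O.reshape(8,3); sg=[-1,1,-1,1,-1,1,-1]; v0=np.array([2.22,2.22,2.79,2.79,3.14,3.14,3.14])
Rz0=np.array([[0,-1,0],[1,0,0],[0,0,1.]])
def fkj(j):
    R=np.eye(3);t=O3[0].copy();ax=[];og=[]
    for i in range(7):
        c,s=np.cos(sg[i]*j[i]),np.sin(sg[i]*j[i])
        ax.append(sg[i]*(R[:,2] if i%2==0 else R[:,1])); og.append(t)
        R=R@(np.array([[c,-s,0],[s,c,0],[0,0,1]]) if i%2==0 else np.array([[c,0,s],[0,1,0],[-s,0,c]]))
        t=t+R@O3[i+1]
    a=np.array(ax);J=np.vstack([np.cross(a,t-np.array(og)).T,a.T]); return t,R@Rz0,J
def rv(E):
    w=.5*np.array([E[2,1]-E[1,2],E[0,2]-E[2,0],E[1,0]-E[0,1]]);s=np.linalg.norm(w);c=(np.trace(E)-1)/2
    return w*(np.arctan2(s,c)/s if s>1e-9 else 1)
def run(j,rows,W=.3,lam=.03,n=10,kn=0.,q0=None,step=None,keep=False,lock=False,scale=True,sub=1):
    j=np.array(j,float);t,R,_=fkj(j);mid=(lo+hi)/2 if q0 is None else q0
    for dx,yaw in rows:
        a=np.radians(yaw);Z=np.array([[np.cos(a),-np.sin(a),0],[np.sin(a),np.cos(a),0],[0,0,1]])
        t=t+np.array(dx)/100;R=Z@R
        q=j.copy()
        for _ in range(n):
            x,B,J=fkj(q);e=np.r_[t-x,W*rv(R@B.T)];J=J.copy();J[3:]*=W
            act=np.ones(7,bool)
            for _k in range(3 if lock else 1):
                Ja=J*act;G=Ja.T@np.linalg.inv(Ja@Ja.T+lam**2*np.eye(6));d=G@e
                if kn: d=d+act*((np.eye(7)-G@Ja)@(kn*(mid-q)))
                if not lock: break
                bad=act&(((q+d)>hi+1e-9)&(q>hi-1e-3)|((q+d)<lo-1e-9)&(q<lo+1e-3))
                if not bad.any(): break
                act&=~bad
            if step: d=d*min(1,step/np.abs(d).max())
            q=np.clip(q+d,lo,hi)
        d=q-j;vm=.7*v0*.125;m=np.max(np.abs(d)/vm)
        if m>1:d=d/m if scale else np.clip(d,-vm,vm)
        j=j+d
        if not keep:t,R,_=fkj(j)
    return j
z=((0,0,0),0)
TR=[([1.342,-.499,-.189,2.235,-.092,1.421,1.507],[((-1.8,5.7,0),0)]*2+[z]*8,[1.252,-.499,-.062,2.347,-.139,1.448,1.544]),
([1.24,-.105,-.033,2.012,-.112,1.392,1.553],[((4,4,2),0)]*6+[((3,5,2),0)]+[((0,5.5,2.5),0)]*6+[((0,4,4.5),0),((0,3,5),0),((0,2,5.5),0)]+[((0,0,6),0)]*4,[-.44,.18,-.4,.84,-.02,2.03,-.5]),
([-.44,.18,-.4,.84,-.02,2.03,-.5],[((0,0,6),0)]*9+[z],[-.99,.11,.3,.49,-.19,2.06,-.52]),
([-.99,.11,.3,.49,-.19,2.06,-.52],[((0,0,-5),-10.6)]*5+[((0,0,0),-10.6)]*5,[-1.33,.1,.2,1.13,.5,2.05,-2.41]),
([-1.33,.1,.2,1.13,.5,2.05,-2.41],[((0,0,6),0)]*6+[z]*4,[-1.81,.37,1.34,.86,.12,2.06,-1.9]),
([-1.81,.37,1.34,.86,.12,2.06,-1.9],[((0,0,6),0)]*9+[z],[-1.45,.31,1.34,.32,.06,2.06,-1.56]),
([-1.45,.31,1.34,.32,.06,2.06,-1.56],[((1,-4.5,-4),8.8)]*10,[-1.12,-.47,1.07,1.29,.04,1.62,-.38]),
([-1.12,-.47,1.07,1.29,.04,1.62,-.38],[((0,-3,-2),3)]*4+[((0,-2,-2),3)]+[((.5,0,-2),3)]*5,[-1.04,-.5,1.34,1.61,-.07,1.53,.41]),
([-1.04,-.5,1.34,1.61,-.07,1.53,.41],[((1,-3,4),0)]*3+[((1,-4,3),0),((0,-5,2),0)]+[((0,-5,0),0)]*5,[-.82,-.5,1.34,1.23,.02,1.77,.58]),
([-.82,-.5,1.34,1.23,.02,1.77,.58],[((5,-2,-2),0)]*5+[((5,-2,0),0)]*5,[-1.2,-.5,1.34,1.49,.35,1.13,.17]),
([-1.51,-.5,1.34,1.12,.67,1.18,-.02],[((-2.5,5.5,1),0)]*8+[((-1.5,5.5,2),0),((0,5.5,2),0)],[-1.04,-.09,.01,1.02,.85,1.74,-.78]),
([-1.04,-.09,.01,1.02,.85,1.74,-.78],[((-1.5,2.5,0),-8)]*10,[-1.65,.62,1.34,.83,.29,2.06,-1.26]),
([-1.65,.62,1.34,.83,.29,2.06,-1.26],[((-2,4.5,3.5),0)]*10,[-1.81,.76,1.34,.47,.29,2.06,-1.32])]
if __name__=='__main__':
    js=np.array([1.233,.332,-.065,1.46,.022,1.35,-.088]);res=[];T0=time.time()
    for W,lam,n,kn,q0,lock,scale in itertools.product([.1,.3,1],[.01,.05,.15],[1,4,20],[0,.05,.3],[None,js],[False,True],[True,False]):
        if kn==0 and q0 is not None: continue
        if time.time()-T0>400: break
        e=[np.abs(run(a,r_,W,lam,n,kn,q0,None,False,lock,scale)-b).mean() for a,r_,b in TR]
        res.append((np.mean(np.minimum(e,.6)),(W,lam,n,kn,q0 is not None,lock,scale),np.round(e,2)))
    res.sort(key=lambda x:x[0]); print(len(res))
    for x in res[:6]: print(x)
E
time python3 fit.py
```

```text
540
(np.float64(0.03964394328110999), (1, 0.05, 20, 0, False, True, True), array([0.06, 0.01, 0.07, 0.03, 0.01, 0.06, 0.07, 0.01, 0.03, 0.06, 0.01,
       0.02, 0.07]))
(np.float64(0.0447177262841772), (1, 0.01, 20, 0, False, True, True), array([0.11, 0.01, 0.08, 0.01, 0.01, 0.06, 0.04, 0.01, 0.03, 0.06, 0.01,
       0.08, 0.07]))
(np.float64(0.046919888940286474), (1, 0.05, 4, 0, False, True, True), array([0.06, 0.07, 0.1 , 0.07, 0.01, 0.06, 0.04, 0.01, 0.03, 0.06, 0.01,
       0.02, 0.07]))
(np.float64(0.060090159829396875), (1, 0.01, 4, 0, False, True, True), array([0.12, 0.01, 0.12, 0.02, 0.16, 0.06, 0.03, 0.01, 0.03, 0.06, 0.01,
       0.09, 0.07]))
(np.float64(0.08123254879130772), (1, 0.05, 4, 0, False, True, False), array([0.06, 0.1 , 0.1 , 0.02, 0.13, 0.06, 0.18, 0.01, 0.03, 0.06, 0.01,
       0.21, 0.07]))
(np.float64(0.08620714779340079), (1, 0.15, 20, 0, False, True, True), array([0.06, 0.44, 0.13, 0.08, 0.01, 0.06, 0.12, 0.01, 0.03, 0.06, 0.02,
       0.02, 0.07]))
real	1m16.515s
user	1m16.871s
sys	0m0.058s
```

```bash
nproc; cat > plan.py <<'E'
import sys,time
from fit import *
from g import pose
from bench import r
from multiprocessing import Pool
def rollout(j,rows,ok=None):
    """best-fit model, early stop; returns joints list per row"""
    j=np.array(j,float);t,R,_=fkj(j);out=[j];lam=.05
    for dx,yaw in rows:
        a=np.radians(yaw);Z=np.array([[np.cos(a),-np.sin(a),0],[np.sin(a),np.cos(a),0],[0,0,1]])
        t=t+np.asarray(dx)/100;R=Z@R;q=j.copy()
        for _ in range(20):
            x,B,J=fkj(q);e=np.r_[t-x,rv(R@B.T)];act=np.ones(7,bool)
            for _k in range(3):
                Ja=J*act;d=Ja.T@np.linalg.solve(Ja@Ja.T+lam**2*np.eye(6),e)
                bad=act&(((q+d)>hi+1e-9)&(q>hi-1e-3)|((q+d)<lo-1e-9)&(q<lo+1e-3))
                if not bad.any(): break
                act&=~bad
            q2=np.clip(q+d,lo,hi)
            if np.abs(q2-q).max()<5e-4: q=q2;break
            q=q2
        d=q-j;m=np.max(np.abs(d)/(.7*v0*.125))
        if m>1:d=d/m
        j=j+d;t,R,_=fkj(j);out.append(j)
        if ok and not ok(t): return None
    return out
okf=lambda t: t[2]>.26 and t[2]<1.0 and np.hypot(t[0],t[1])>.27 and abs(t[1])<.62 and t[0]<.75 and t[0]>.02
def desc(R):
    tilt=np.degrees(np.arccos(np.clip(-R[2,2],-1,1)));dr=np.degrees(np.arctan2(R[1,2],R[0,2]))
    s=np.hypot(R[2,0],R[2,1])+1e-9;return tilt,dr,np.degrees(np.arcsin(min(1,abs(R[2,1])/s)))
GT,_=pose([-110,0,215],np.radians(42),0)
def goto(j):
    t,R,_=fkj(j);tilt,dr,ro=desc(R);y=(70.5-dr+180)%360-180
    via=np.array([.50,-.25,.50]);n=10*int(np.ceil(max(np.linalg.norm(via-t)/.058,abs(y)/10)/10))
    return [(tuple(100*(via-t)/n),y/n)]*n
def go2(j):
    t,R,_=fkj(j);tilt,dr,ro=desc(R);y=(70.5-dr+180)%360-180;y=np.clip(y,-100,100)
    return [(tuple(100*(GT-t)/10),y/10)]*10
def cost(a):
    j,x,K=a
    rows=[]
    for k in range(K): rows+=[(tuple(np.round(x[4*k:4*k+3]*2)/2),round(x[4*k+3]))]*10
    o=rollout(j,rows,okf)
    if o is None:return 1e3
    q=o[-1];g=rollout(q,goto(q),okf)
    if g is None:return 900
    o2=rollout(g[-1],go2(g[-1]))
    t,R,_=fkj(o2[-1]);tilt,dr,ro=desc(R);e=np.linalg.norm(t-GT)
    mid=np.minimum(o2[-1]-lo,hi-o2[-1]).min()
    return max(0,ro-8)*1.5+max(0,36-tilt)*2+max(0,tilt-50)*2+abs(dr-70.5)*.7+e*300+max(0,.12-mid)*100+ (len(g)-11)*.5
if __name__=='__main__':
    K=int(sys.argv[1]);T=float(sys.argv[2]);j=r.read_state()['joint_positions'];rng=np.random.default_rng(int(sys.argv[3]))
    mx=np.array([6,6,6,10.5]*K);mu=np.zeros(4*K);sd=mx*.8;best=(1e9,None);t0=time.time();hist=[]
    with Pool() as P:
        while time.time()-t0<T:
            X=np.clip(mu+sd*rng.normal(size=(240,4*K)),-mx,mx)
            for X_ in X:
                for k in range(K):
                    n=np.linalg.norm(X_[4*k:4*k+3]); X_[4*k:4*k+3]*=min(1,6.1/n)
            c=np.array(P.map(cost,[(j,x,K) for x in X],chunksize=4));i=np.argsort(c)[:24]
            if c[i[0]]<best[0]:best=(c[i[0]],X[i[0]].copy())
            El=np.vstack([X[i],best[1]]);mu=.3*mu+.7*El.mean(0);sd=np.maximum(.3*sd+.7*El.std(0),mx*.03);hist.append(round(float(c[i[0]]),1))
            if best[0]<4 :break
    print(hist);x=best[1];rows=[]
    for k in range(K): rows+=[(tuple(np.round(x[4*k:4*k+3]*2)/2),round(x[4*k+3]))]*10
    for k in range(K):print([float(v) for v in rows[10*k][0]],rows[10*k][1])
    o=rollout(j,rows)
    for k in range(1,K+1):print(o[10*k].round(2),fkj(o[10*k])[0].round(3),np.round(desc(fkj(o[10*k])[1]),1))
    q=o[-1];g=rollout(q,goto(q));print('goto',len(goto(q)),goto(q)[0]);print(g[-1].round(2),np.round(desc(fkj(g[-1])[1]),1));h=rollout(g[-1],go2(g[-1]));print(h[-1].round(2),fkj(h[-1])[0].round(3),GT.round(3),np.round(desc(fkj(h[-1])[1]),1))
E
OMP_NUM_THREADS=1 python3 plan.py 3 200 0
```

```text
4
[109.8, 102.5, 92.9, 116.3, 111.1, 107.8, 109.2, 105.5, 103.9, 103.1, 100.4, 100.1, 103.4, 102.3, 101.8, 101.8, 100.2, 97.7, 99.2, 97.2, 98.8, 98.6, 96.5, 97.0, 95.6, 95.1, 94.7, 95.3, 93.4, 94.0, 92.7, 93.7, 92.6, 93.5, 92.7, 91.6, 91.3, 91.3, 91.4, 91.3, 91.3, 91.3, 91.1, 91.3, 90.6, 90.6, 90.3, 90.6, 90.4, 90.3, 90.3, 90.3, 90.3, 90.3, 90.2, 90.0, 90.0, 90.0, 89.2, 90.0, 89.5, 90.0, 90.0, 90.0, 90.0, 90.0, 89.6, 90.0, 89.4, 89.6, 90.0, 90.0, 89.4, 89.4, 90.0]
[2.0, -1.5, -3.5] 8
[-2.5, -4.5, 3.0] 8
[-6.0, 0.0, -2.0] 1
[-1.95 -0.5   0.62  1.96  1.23  1.15 -1.46] [0.485 0.378 0.48 ] [58.6 18.8 78.4]
[-0.01 -0.5  -0.11  1.77 -0.51  1.26  0.43] [0.423 0.168 0.548] [43.7 43.9 77.5]
[ 0.37 -0.5  -0.16  1.86 -0.73  1.62  0.9 ] [0.338 0.123 0.482] [38.3 67.1 67.5]
goto 10 ((np.float64(1.6218112987293682), np.float64(-3.7307620501237055), np.float64(0.1799215866044468)), np.float64(0.34421864979034356))
[ 0.55  0.3   0.25  1.1  -0.73  1.98  1.42] [38.3 70.5 67.5]
[ 0.53  0.47  0.21  1.46 -0.71  1.54  1.71] [ 0.554 -0.257  0.221] [ 0.554 -0.257  0.221] [38.3 70.5 67.5]
```

```bash
sed -i 's/size=(240,4\*K)/size=(1600 if not hist else 200,4*K)/; s/mu=.3\*mu+.7\*El.mean(0);sd=np.maximum(.3\*sd+.7\*El.std(0),mx\*.03)/mu=El.mean(0) if len(hist)%25 else best[1];sd=np.maximum(.4*sd+.6*El.std(0),mx*.04)/; s/\[:24\]/[:12]/; s/np.vstack(\[X\[i\],best\[1\]\])/np.vstack([X[i],best[1]])/' plan.py
export OMP_NUM_THREADS=1; date; for s in 1 2 3; do timeout 150 python3 plan.py 4 75 $s | sed 's/^\[[0-9., ]*, \([0-9.]*\)\]$/last \1/' ; done; date; ls -l --time-sort -r . | head -3; ls -l pics/s0.png
```

```text
Wed Dec  2 15:48:00 UTC 2026
last 31.3
[2.0, -2.0, -3.5] 7
[-2.0, -4.5, 0.5] 6
[-1.5, -5.5, 1.0] 10
[-3.5, -3.5, 3.5] 9
[-1.94 -0.5   0.59  1.96  1.26  1.28 -1.55] [0.482 0.345 0.483] [58.8 11.5 78.3]
[-0.03 -0.5  -0.16  1.92 -0.45  0.99  0.31] [0.468 0.174 0.482] [46.3 35.1 77.9]
[ 0.62  0.27 -0.32  1.35 -0.43  2.05  1.48] [ 0.432 -0.073  0.411] [ 40.4 120.2  43.5]
[ 0.02  0.2   0.3   1.67 -0.    2.06  2.18] [ 0.294 -0.139  0.314] [ 44.9 165.4  30.4]
goto 10 ((np.float64(2.060468999750183), np.float64(-1.109378400361558), np.float64(1.8601061137818653)), np.float64(-9.48657388745031))
[ 1.04  0.38 -0.46  1.26 -0.5   1.96  1.  ] [44.4 90.6 28.9]
[ 1.    0.55 -0.4   1.41 -0.53  1.49  0.92] [ 0.554 -0.257  0.221] [ 0.554 -0.257  0.221] [44.4 70.5 28.9]
last 59.3
[1.5, 5.5, 1.5] -10
[-0.0, -4.5, -1.0] 3
[-4.0, -2.5, -4.0] 10
[-4.5, 1.0, 3.0] 7
[-1.4   1.08  1.34  1.05  0.1   2.06 -2.17] [0.511 0.248 0.38 ] [ 66.7 -96.8  64.7]
[-1.63 -0.12  1.28  2.22  1.35  1.38 -2.6 ] [ 0.51  -0.191  0.283] [ 66.6 -68.   65. ]
[ 0.31 -0.35 -0.26  2.38  1.41  0.59 -2.6 ] [ 0.502 -0.259  0.322] [ 66.3 -4
[... 604 characters left out ...]
 1.53  1.75 -2.57] [ 0.453 -0.175  0.303] [ 70.2 -62.7  67. ]
[ 0.29 -0.5  -0.07  2.42  0.75  0.56 -1.57] [ 0.42  -0.27   0.266] [ 50.2 -42.7  59.9]
[ 1.24 -0.5  -0.17  1.98 -0.83  1.4   0.73] [ 0.353 -0.211  0.449] [45.3  9.1 58.3]
goto 10 ((np.float64(1.4721688243728603), np.float64(-0.3892100836401552), np.float64(0.5122310758431903)), np.float64(6.144928668783282))
[ 0.96  0.35 -0.27  1.1  -0.69  1.94  1.19] [45.3 70.5 58.3]
[ 0.92  0.54 -0.27  1.42 -0.6   1.51  1.48] [ 0.554 -0.257  0.221] [ 0.554 -0.257  0.221] [45.3 70.5 58.3]
Wed Dec  2 15:51:50 UTC 2026
-rw-r--r-- 1 agent agent 344768 Dec  2 15:29 pics/s0.pngls: unrecognized option '--time-sort'
Try 'ls --help' for more information.
```

Request:
{"method": "drive_tool", "body": {
  "series": [
    [[2, -2, -3.5], 7],
    [[2, -2, -3.5], 7],
    [[2, -2, -3.5], 7],
    [[2, -2, -3.5], 7],
    [[2, -2, -3.5], 7],
    [[2, -2, -3.5], 7],
    [[2, -2, -3.5], 7],
    [[2, -2, -3.5], 7],
    [[2, -2, -3.5], 7],
    [[2, -2, -3.5], 7]
  ]
}}

```text
time: 25.1
ee_pos: [0.4954, 0.3511, 0.4685]
eef_rot: [0.604, 0.63, 0.412, 0.264]
ft_force: [1.1, 0.5, 0.0]
width: 0.0002
grip_force: 0.0
```

```bash
python3 -c "
from h import *
tip()"; OMP_NUM_THREADS=1 python3 plan.py 3 60 5 | tail -12
```

```text
t 25.1 j [-1.91 -0.5   0.6   1.99  1.25  1.21 -1.53] p [0.4954 0.3511 0.4685] tilt 58.5 dir 13.6 yaz -7.1 ydip 0.837 F [1.1 0.5 0. ]
tip timer mm [441.7 252.8 464.3]
[64.5, 76.4, 62.0, 56.1, 56.4, 53.7, 47.6, 52.5, 49.7, 46.9, 46.8, 46.3, 44.4, 39.1, 43.2, 41.9, 40.8, 39.6, 39.7, 38.4]
[-2.5, -4.0, 2.0] 4
[-0.5, -3.5, -0.0] 3
[-2.5, -2.0, 4.5] 10
[ 0.01 -0.5  -0.15  1.75 -0.46  1.08  0.26] [0.468 0.171 0.586] [50.8 34.  77.5]
[-0.15  0.05  1.07  1.34 -0.95  2.05  1.48] [ 0.418 -0.179  0.586] [50.8 64.  77.5]
[ 1.2   0.71 -1.37  1.28 -0.06  2.06  0.95] [ 0.429 -0.08   0.393] [ 46.8 126.1  33.6]
goto 10 ((np.float64(0.7113487489360881), np.float64(-1.6978988814615537), np.float64(1.070156000387154)), np.float64(-5.5583821340296975))
[ 1.48  0.58 -1.23  1.07 -0.28  1.83  0.5 ] [46.8 70.5 33.6]
[ 1.42  0.81 -1.1   1.38 -0.11  1.42  0.72] [ 0.554 -0.257  0.221] [ 0.554 -0.257  0.221] [46.8 70.5 33.6]
```

```bash
sed 's/mu=np.zeros(4\*K);sd=mx\*.8/mu=np.array(eval(sys.argv[4]),float);sd=mx*.15/; s/1600 if not hist else 200/200/' plan.py > plan2.py; OMP_NUM_THREADS=1 python3 plan2.py 3 75 1 "[-2,-4.5,.5,6,-1.5,-5.5,1,10,-3.5,-3.5,3.5,9]"
```

```text
[35.1, 33.4, 34.2, 29.7, 29.7, 29.1, 30.3, 29.1, 29.1, 29.1, 29.7, 29.1, 29.1, 29.1, 29.1, 29.1, 29.2, 29.1, 29.7, 29.7, 29.1, 29.7, 29.1, 29.7, 29.8, 29.1, 30.1, 29.9]
[-2.0, -4.5, 0.5] 4
[-1.5, -5.5, 1.5] 10
[-4.0, -3.5, 3.5] 10
[-0.02 -0.5  -0.16  1.95 -0.45  0.9   0.29] [0.486 0.171 0.483] [49.2 32.3 78. ]
[ 0.6   0.29 -0.3   1.29 -0.49  2.05  1.39] [ 0.456 -0.06   0.427] [ 41.8 115.7  44.7]
[0.18 0.17 0.01 1.73 0.01 2.06 2.08] [ 0.279 -0.101  0.307] [ 46.7 169.7  28.9]
goto 10 ((np.float64(2.2114811170175463), np.float64(-1.4851067119625205), np.float64(1.9253276830507793)), np.float64(-9.924334098558523))
[ 1.11  0.4  -0.55  1.27 -0.5   1.96  0.94] [46.1 90.9 27.4]
[ 1.07  0.58 -0.48  1.41 -0.51  1.48  0.88] [ 0.554 -0.257  0.221] [ 0.554 -0.257  0.221] [46.1 70.5 27.4]
```

Request:
{"method": "drive_tool", "body": {
  "series": [
    [[-2, -4.5, 0.5], 4],
    [[-2, -4.5, 0.5], 4],
    [[-2, -4.5, 0.5], 4],
    [[-2, -4.5, 0.5], 4],
    [[-2, -4.5, 0.5], 4],
    [[-2, -4.5, 0.5], 4],
    [[-2, -4.5, 0.5], 4],
    [[-2, -4.5, 0.5], 4],
    [[-2, -4.5, 0.5], 4],
    [[-2, -4.5, 0.5], 4]
  ]
}}

```text
time: 26.35
ee_pos: [0.4739, 0.2438, 0.4163]
eef_rot: [0.535, 0.744, 0.361, 0.173]
ft_force: [-0.3, -0.2, -1.4]
width: 0.0004
grip_force: 0.0
```

Request:
{"method": "drive_tool", "body": {
  "series": [
    [[-1.5, -5.5, 1.5], 10],
    [[-1.5, -5.5, 1.5], 10],
    [[-1.5, -5.5, 1.5], 10],
    [[-1.5, -5.5, 1.5], 10],
    [[-1.5, -5.5, 1.5], 10],
    [[-1.5, -5.5, 1.5], 10],
    [[-1.5, -5.5, 1.5], 10],
    [[-1.5, -5.5, 1.5], 10],
    [[-1.5, -5.5, 1.5], 10],
    [[-1.5, -5.5, 1.5], 10]
  ]
}}

```text
time: 27.6
ee_pos: [0.4049, -0.0611, 0.4793]
eef_rot: [0.115, 0.939, 0.319, -0.052]
ft_force: [-0.0, 0.1, -0.7]
width: 0.0003
grip_force: 0.0
```

```bash
python3 -c "
from h import *
tip()"; OMP_NUM_THREADS=1 python3 plan2.py 1 20 1 "[-4,-3.5,3.5,10]";OMP_NUM_THREADS=1 python3 plan.py 1 20 1
```

```text
t 27.6 j [ 0.47  0.01  0.02  1.47 -0.61  1.96  1.66] p [ 0.4049 -0.0611  0.4793] tilt 37.7 dir 92.2 yaz 72.0 ydip 0.588 F [-0.   0.1 -0.7]
tip timer mm [ 23.7 207.9 472.9]
[58.8, 58.2, 58.2, 58.2, 58.2, 58.2, 58.7, 58.7, 58.7, 58.7, 58.2, 58.2, 58.7]
[-3.0, -4.5, 3.5] 10
[ 0.63  0.24 -0.34  1.57 -0.06  2.06  2.18] [ 0.324 -0.134  0.327] [ 41.3 153.2  46.6]
goto 10 ((np.float64(1.7594460161602155), np.float64(-1.159675056518642), np.float64(1.7257143557635097)), np.float64(-8.269503617342812))
[ 1.12  0.34 -0.53  1.15 -0.54  1.86  0.96] [40.9 70.8 46.8]
[ 1.06  0.54 -0.51  1.42 -0.44  1.45  1.17] [ 0.554 -0.257  0.221] [ 0.554 -0.257  0.221] [40.9 70.5 46.8]
[58.7, 58.7, 58.7, 58.7, 58.2, 58.2, 58.2, 58.2, 58.2, 58.2, 58.2]
[-3.0, -4.5, 3.5] 10
[ 0.63  0.24 -0.34  1.57 -0.06  2.06  2.18] [ 0.324 -0.134  0.327] [ 41.3 153.2  46.6]
goto 10 ((np.float64(1.7594460161602155), np.float64(-1.159675056518642), np.float64(1.7257143557635097)), np.float64(-8.269503617342812))
[ 1.12  0.34 -0.53  1.15 -0.54  1.86  0.96] [40.9 70.8 46.8]
[ 1.06  0.54 -0.51  1.42 -0.44  1.45  1.17] [ 0.554 -0.257  0.221] [ 0.554 -0.257  0.221] [40.9 70.5 46.8]
```

```bash
OMP_NUM_THREADS=1 python3 plan2.py 2 40 1 "[-3,-4.5,3.5,10,-3,-3,3,9]"|tail -n +2;OMP_NUM_THREADS=1 python3 plan.py 2 45 1|tail -n +2; date
```

```text
[-3.0, -4.0, 4.0] 10
[-3.5, -3.5, 3.5] 9
[ 0.75  0.2  -0.52  1.6  -0.06  2.06  2.17] [ 0.314 -0.112  0.336] [ 40.5 155.   48. ]
[-0.77 -0.5   0.71  2.07  0.6   2.06  2.6 ] [ 0.173 -0.221  0.324] [  37.3 -147.3   32. ]
goto 20 ((np.float64(1.6341430016051313), np.float64(-0.14739203993643535), np.float64(0.8818160502209988)), np.float64(-7.112373036185178))
[ 0.62  0.28  0.13  1.29 -0.59  1.9   1.03] [36.3 80.1 31.3]
[ 0.58  0.45  0.12  1.46 -0.64  1.51  1.03] [ 0.554 -0.257  0.221] [ 0.554 -0.257  0.221] [36.3 70.5 31.3]
[-3.0, -4.0, 4.0] 9
[-2.0, 3.0, 4.5] -10
[ 0.86  0.19 -0.6   1.6  -0.06  2.06  2.17] [ 0.308 -0.117  0.34 ] [ 40.  152.3  49.6]
[ 0.85 -0.08 -0.52  1.69 -0.46  2.06  1.51] [ 0.291 -0.002  0.412] [ 38.7 125.   37.6]
goto 10 ((np.float64(2.08726260634381), np.float64(-2.479396753077979), np.float64(0.8774594006451174)), np.float64(-5.446854832196569))
[ 0.95  0.33 -0.31  1.07 -0.58  1.92  0.8 ] [38.7 70.5 37.6]
[ 0.91  0.49 -0.31  1.43 -0.5   1.46  1.05] [ 0.554 -0.257  0.221] [ 0.554 -0.257  0.221] [38.7 70.5 37.6]
Wed Dec  2 15:57:02 UTC 2026
```

Request:
{"method": "drive_tool", "body": {
  "series": [
    [[-3, -4, 4], 9],
    [[-3, -4, 4], 9],
    [[-3, -4, 4], 9],
    [[-3, -4, 4], 9],
    [[-3, -4, 4], 9],
    [[-3, -4, 4], 9],
    [[-3, -4, 4], 9],
    [[-3, -4, 4], 9],
    [[-3, -4, 4], 9],
    [[-3, -4, 4], 9]
  ]
}}

```text
time: 28.85
ee_pos: [0.3661, -0.0981, 0.3154]
eef_rot: [-0.132, 0.918, 0.236, -0.291]
ft_force: [1.1, 0.8, -2.0]
width: 0.0005
grip_force: 0.0
```

```bash
python3 -c "
from h import *
tip()"; OMP_NUM_THREADS=1 python3 plan2.py 1 25 1 "[-2,3,4.5,-10]"|tail -n +2
```

```text
t 28.85 j [ 0.85  0.4  -0.73  1.48 -0.06  2.06  1.92] p [ 0.3661 -0.0981  0.3154] tilt 44.0 dir 149.2 yaz 97.0 ydip 0.51 F [ 1.1  0.8 -2. ]
tip timer mm [-27.6 235.9 309.7]
[-4.0, 3.0, 4.0] -7
[ 0.81 -0.09 -0.54  1.76 -0.49  2.06  1.47] [0.272 0.03  0.396] [ 41.9 129.9  33.8]
goto 10 ((np.float64(2.2750479945604782), np.float64(-2.799467978470687), np.float64(1.037785805027196)), np.float64(-5.9435954470190495))
[ 0.95  0.33 -0.28  1.09 -0.64  1.93  0.75] [41.9 70.5 33.8]
[ 0.91  0.51 -0.28  1.42 -0.56  1.49  1.02] [ 0.554 -0.257  0.221] [ 0.554 -0.257  0.221] [41.9 70.5 33.8]
```

Request:
{"method": "drive_tool", "body": {
  "series": [
    [[-4, 3, 4], -7],
    [[-4, 3, 4], -7],
    [[-4, 3, 4], -7],
    [[-4, 3, 4], -7],
    [[-4, 3, 4], -7],
    [[-4, 3, 4], -7],
    [[-4, 3, 4], -7],
    [[-4, 3, 4], -7],
    [[-4, 3, 4], -7],
    [[-4, 3, 4], -7]
  ]
}}

```text
time: 30.1
ee_pos: [0.2733, 0.0282, 0.3923]
eef_rot: [0.131, 0.923, 0.238, -0.273]
ft_force: [0.0, -0.2, -0.6]
width: 0.0005
grip_force: 0.0
```

```bash
python3 -c "
from h import *
s,R=tip()
from plan import *
q=s['joint_positions'];print(desc(fkj(q)[1]))
g=rollout(q,goto(q));print('goto',goto(q)[0],len(goto(q)));print(g[-1].round(2),np.round(desc(fkj(g[-1])[1]),1))"
```

```text
t 30.1 j [ 0.79 -0.07 -0.52  1.75 -0.47  2.06  1.48] p [0.2733 0.0282 0.3923] tilt 42.5 dir 130.9 yaz 66.5 ydip 0.367 F [ 0.  -0.2 -0.6]
tip timer mm [ 62.1 364.8 386.4]
(np.float64(42.488459372109766), np.float64(130.9432909350281), np.float64(32.95489807014813))
goto ((np.float64(2.251002468873493), np.float64(-2.7351295703443155), np.float64(1.089211655163238)), np.float64(-6.04432909350281)) 10
[ 0.94  0.33 -0.26  1.09 -0.66  1.93  0.74] [42.5 70.5 33. ]
```

```bash
python3 -c "
from h import *
c=vision.camera('wrist');np.save('pics/w0.npy',c);print(c['mount'],c['intrinsics'][0],c['k1'])
from plan import *
q=r.read_state()['joint_positions'];M=np.array(c['mount']);X=tp(p,[0,.036,.08])
n=tp(p,[0,1,0])-tp(p,[0,0,0])
def vis(q):
    t,R,_=fkj(q);cam=t+R@M[:3,3];v=X-cam;k=M[:3,:3].T@R.T@v;d=np.linalg.norm(v)
    return (k/k[2]).round(2)[:2] if k[2]>0 else 'behind', round(d,2), 'graz',round(float(np.degrees(np.arcsin(-n@v/d))),0)
for i,j in enumerate(rollout(q,goto(q))):print(i,vis(j))
for name,rows in [('noyaw',[((2.2,-2.7,1.1),0)]*10),('left',[((1,-3,0),-6)]*10),('left2',[((1,-1,0),-9)]*10),('left3',[((1,0,0),-10)]*10)]:
    o=rollout(q,rows);print(name,[vis(j) for j in o[4::2]])
"
```

```text
[[ 3.11843420e-04 -9.58178784e-01 -2.86170089e-01  7.89252058e-02]
 [ 9.99999739e-01  4.85148823e-04 -5.34702878e-04  3.33033349e-04]
 [ 6.51176035e-04 -2.86169848e-01  9.58178686e-01 -1.54566810e-01]
 [ 0.00000000e+00  0.00000000e+00  0.00000000e+00  1.00000000e+00]] [284.86712499   0.         253.85956379] -0.07173293558092675
0 (array([-0.47,  1.38]), np.float64(0.56), 'graz', 32.0)
1 (array([-0.31,  1.18]), np.float64(0.55), 'graz', 29.0)
2 (array([-0.19,  1.  ]), np.float64(0.55), 'graz', 27.0)
3 (array([-0.11,  0.84]), np.float64(0.56), 'graz', 24.0)
4 (array([-0.06,  0.7 ]), np.float64(0.56), 'graz', 21.0)
5 (array([-0.04,  0.58]), np.float64(0.56), 'graz', 18.0)
6 (array([-0.03,  0.46]), np.float64(0.57), 'graz', 16.0)
7 (array([-0.04,  0.36]), np.float64(0.58), 'graz', 13.0)
8 (array([-0.07,  0.28]), np.float64(0.59), 'graz', 11.0)
9 (array([-0.1,  0.2]), np.float64(0.6), 'graz', 8.0)
10 (array([-0.15,  0.13]), np.float64(0.61), 'graz', 6.0)
noyaw [(array([-0.32,  1.12]), np.float64(0.51), 'graz', 24.0), (array([-0.27,  0.95]), np.float64(0.49), 'graz', 20.0), (array([-0.22,  0.79]), np.float64(0.46), 'graz', 16.0), (array([-0.16,  0.65]), np.float64(0.44), 'graz', 11.0)]
left [(array([0.06, 0.8 ]), np.float64(0.54), 'graz', 27.0), (array([0.16, 0.53]), np.float64(0.54), 'graz', 24.0), (array([0.17, 0.3 ]), np.float64(0.55), 'graz', 21.0), (array([0.13, 0.09]), np.float64(0.56), 'graz', 18.0)]
left2 [(array([0.06, 0.89]), np.float64(0.55), 'graz', 31.0), (array([0.15, 0.65]), np.float64(0.55), 'graz', 31.0), (array([0.17, 0.45]), np.float64(0.55), 'graz', 30.0), (array([0.13, 0.28]), np.float64(0.54), 'graz', 29.0)]
left3 [(array([0.05, 0.97]), np.float64(0.56), 'graz', 33.0), (array([0.17, 0.75]), np.float64(0.56), 'graz', 33.0), (array([0.2 , 0.58]), np.float64(0.56), 'graz', 32.0), (array([0.13, 0.41]), np.float64(0.53), 'graz', 27.0)]
```

Request:
{"method": "drive_tool", "body": {
  "series": [
    [[1, -1.5, 0], -6],
    [[1, -1.5, 0], -6],
    [[1, -1.5, 0], -6],
    [[1, -1.5, 0], -6],
    [[1, -1.5, 0], -6],
    [[1, -1.5, 0], -6],
    [[1, -1.5, 0], -6],
    [[1, -1.5, 0], -6],
    [[1, -1.5, 0], -6],
    [[1, -1.5, 0], -6]
  ]
}}

```text
time: 31.4
ee_pos: [0.3735, -0.1232, 0.392]
eef_rot: [0.575, 0.733, 0.343, -0.117]
ft_force: [1.1, 0.9, 0.4]
width: 0.0005
grip_force: 0.0
```

```bash
cat >> h.py <<'E'
def wsnap(f):
    s=r.read_state();c=vision.camera('wrist');M=np.array(c['mount']);R=Ro.from_quat(s['eef_rot']).as_matrix();Rc=R@M[:3,:3];o=s['ee_pos']+R@M[:3,3]
    c['R']=Rc.T;c['t']=-Rc.T@o;np.save(f[:-4]+'.npy',c);return c
E
python3 -c "
from h import *
tip();c=wsnap('pics/w1.png');u,v=proj(c,tp(p,[0,.034,.08])).astype(int);print(u,v)
u=min(max(u,60),452);v=min(max(v,60),324)
im=c['color'][v-60:v+60,u-60:u+60,::-1];cv2.imwrite('pics/w1.png',cv2.resize(im,None,fx=5,fy=5,interpolation=cv2.INTER_CUBIC))"
```

```text
t 31.4 j [ 1.06 -0.07 -0.29  1.76 -0.69  1.77  0.99] p [ 0.3735 -0.1232  0.392 ] tilt 42.5 dir 70.7 yaz 6.3 ydip 0.368 F [1.1 0.9 0.4]
tip timer mm [-44.5 215.1 386.1]
286 301
```

View pics/w1.png

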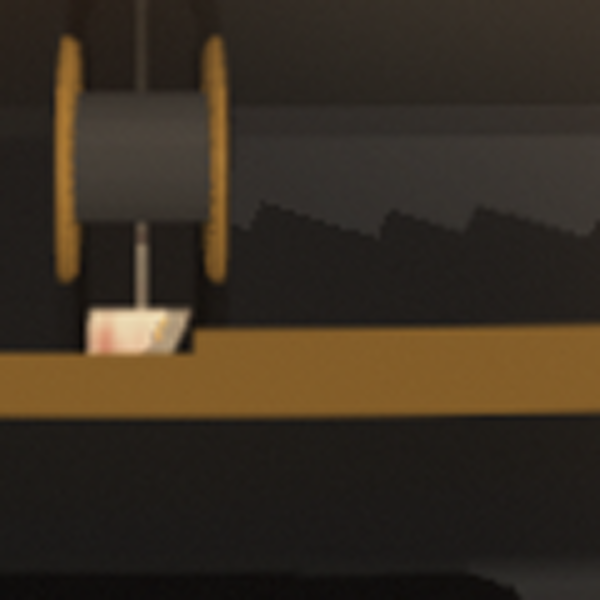

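The crop shows only dark mechanism parts and a golden bar, so the gripper's own parts hide the dial there. I'll view the full wrist frame.

```bash
python3 -c "
from h import *
c=np.load('pics/w1.npy',allow_pickle=True).item();cv2.imwrite('pics/w1f.png',c['color'][:,:,::-1])
for X in [(0,0,.206),(0,.034,.08),(-.066,.043,.012),(.094,.043,.012)]:print(proj(c,tp(p,X)))"
```

```text
[348.03133825 312.13936693]
[286.11941811 301.41888253]
[252.33141081 332.61424437]
[283.42076651 256.77540773]
```

View pics/w1f.png

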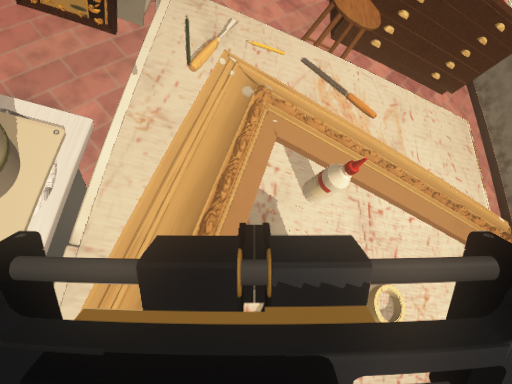

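The full wrist frame shows the gripper covering everything below v≈230. The dial, expected at (286,301), is hidden behind it, so it has to be brought into the upper right of the frame.

```bash
python3 -c "
from h import *
from plan import *
s=r.read_state();c=np.load('pics/w1.npy',allow_pickle=True).item();R=Ro.from_quat(s['eef_rot']).as_matrix();M=np.array(c['mount']);X=tp(p,[0,.036,.08])
n=tp(p,[0,1,0])-tp(p,[0,0,0]);q=s['joint_positions']
for u,v in [(440,190),(440,120),(380,190),(380,100)]:
  for d in (.3,.4):
    _,k=ray(c,u,v);k/=np.linalg.norm(k);T=X-d*k-R@M[:3,3];D=100*(T-s['ee_pos']);o=rollout(q,[(tuple(D/10),0)]*10);e=np.linalg.norm(fkj(o[-1])[0]-T)
    print(u,v,d,'T',T.round(3),'delta',D.round(0),'graz',np.degrees(np.arcsin(-n@k)).round(0),'err',e.round(3))
"
```

```text
440 190 0.3 T [ 0.388 -0.215  0.075] delta [  1.  -9. -32.] graz 36.0 err 0.006
440 190 0.4 T [ 0.311 -0.254  0.126] delta [ -6. -13. -27.] graz 36.0 err 0.006
440 120 0.3 T [ 0.407 -0.269  0.05 ] delta [  3. -14. -34.] graz 28.0 err 0.006
440 120 0.4 T [ 0.337 -0.326  0.093] delta [ -4. -20. -30.] graz 28.0 err 0.006
380 190 0.3 T [ 0.422 -0.22   0.113] delta [  5. -10. -28.] graz 29.0 err 0.006
380 190 0.4 T [ 0.357 -0.261  0.177] delta [ -2. -14. -22.] graz 29.0 err 0.006
380 100 0.3 T [ 0.45  -0.292  0.076] delta [  8. -17. -32.] graz 18.0 err 0.006
380 100 0.4 T [ 0.393 -0.357  0.128] delta [  2. -23. -26.] graz 18.0 err 0.006
```

Request:
{"method": "drive_tool", "body": {
  "series": [
    [[-0.2, -1.4, -2.2], 0],
    [[-0.2, -1.4, -2.2], 0],
    [[-0.2, -1.4, -2.2], 0],
    [[-0.2, -1.4, -2.2], 0],
    [[-0.2, -1.4, -2.2], 0],
    [[-0.2, -1.4, -2.2], 0],
    [[-0.2, -1.4, -2.2], 0],
    [[-0.2, -1.4, -2.2], 0],
    [[-0.2, -1.4, -2.2], 0],
    [[-0.2, -1.4, -2.2], 0]
  ]
}}

```text
time: 32.7
ee_pos: [0.353, -0.2626, 0.1714]
eef_rot: [0.573, 0.735, 0.343, -0.118]
ft_force: [-0.2, 0.4, -0.5]
width: 0.0
grip_force: 0.0
```

```bash
python3 -c "
from h import *
tip();c=wsnap('pics/w2.png')
u,v=proj(c,tp(p,[0,.034,.08])).astype(int);print(u,v)
im=c['color'][v-60:v+60,u-60:u+60,::-1].copy();cv2.imwrite('pics/w2.png',cv2.resize(im,None,fx=5,fy=5,interpolation=cv2.INTER_CUBIC))"
```

```text
t 32.7 j [ 1.14  0.33 -0.2   1.8  -0.53  1.5   1.35] p [ 0.353  -0.2626  0.1714] tilt 42.6 dir 71.0 yaz 6.6 ydip 0.369 F [-0.2  0.4 -0.5]
tip timer mm [-182.7  187.9  165.5]
386 189
```

View pics/w2.png

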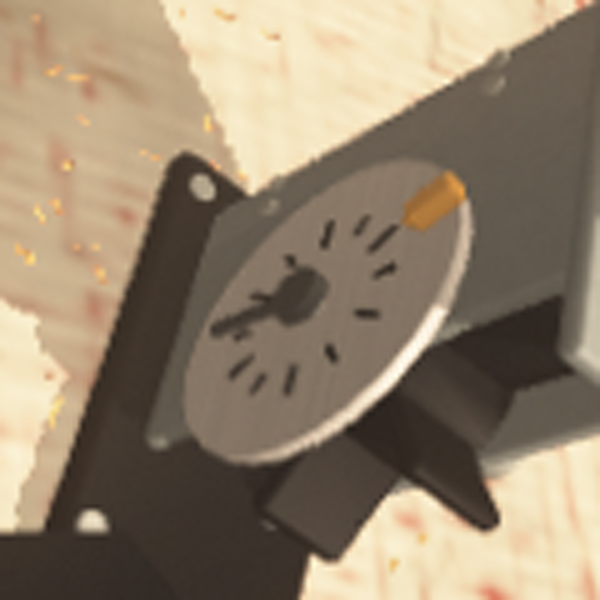

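The dial is in clear view. The pointer runs from the hub (300,297) to its tip at (217,330), towards the foot, and the brass marker sits at the top with its inner point at about (413,218).

```bash
python3 -c "
from h import *
c=np.load('pics/w2.npy',allow_pickle=True).item();f=lambda u,v:(326+u/5,129+v/5)
for n,uv,y in [('ptip',(217,330),.037),('hub',(297,297),.04),('mk in',(410,215),.036),('mk out',(458,188),.036),('mk c',(435,200),.038),('rimR',(470,240),.034),('rimL',(187,390),.034),('rimT',(415,160),.034),('rimB',(260,463),.034)]:
    x,z=onplane(p,c,*f(*uv),y);e=np.degrees(np.arctan2(z-.08,-x));print(n,round(1000*x,1),round(1000*z,1),'r',round(1000*np.hypot(x,z-.08),1),'el',round(e,1),'q',round((-90-e)%360,1))"
```

```text
ptip 1.0 51.6 r 28.4 el -92.0 q 2.0
hub -4.2 85.0 r 6.5 el 50.4 q 219.6
mk in 11.5 114.0 r 35.9 el 108.6 q 161.4
mk out 12.8 127.8 r 49.5 el 105.0 q 165.0
mk c 9.8 123.4 r 44.5 el 102.8 q 167.2
rimR -4.0 131.8 r 51.9 el 85.6 q 184.4
rimL -13.8 41.2 r 41.2 el -70.4 q 340.4
rimT 33.7 110.1 r 45.2 el 138.3 q 131.7
rimB -49.1 78.3 r 49.1 el -2.0 q 272.0
```

Request:
{"method": "drive_tool", "body": {
  "series": [
    [[4, 0.1, 0], 0],
    [[4, 0.1, 0], 0],
    [[4, 0.1, 0], 0],
    [[4, 0.1, 0], 0],
    [[4.2, 0.2, 0], 0],
    [[0.6, 1.8, -1.3], 0],
    [[0.6, 1.8, -1.3], 0],
    [[0.6, 1.7, -1.3], 0],
    [[0, 0, 0], 0],
    [[0, 0, 0], 0]
  ]
}}

```text
time: 34.0
ee_pos: [0.573, -0.204, 0.1337]
eef_rot: [0.574, 0.734, 0.343, -0.118]
ft_force: [0.6, -0.7, -0.1]
width: 0.0003
grip_force: 0.0
```

```bash
python3 -c "
from h import *
tip();c=snap('side','pics/s1.png')
im=c['color'][150:270,140:290,::-1];cv2.imwrite('pics/s1.png',cv2.resize(im,None,fx=5,fy=5,interpolation=cv2.INTER_CUBIC))"
```

```text
t 34.0 j [ 0.85  0.57 -0.29  1.56 -0.58  1.3   1.07] p [ 0.573  -0.204   0.1337] tilt 42.6 dir 70.9 yaz 6.5 ydip 0.369 F [ 0.6 -0.7 -0.1]
tip timer mm [-5.400e+01  1.000e-01  1.278e+02]
```

View pics/s1.png

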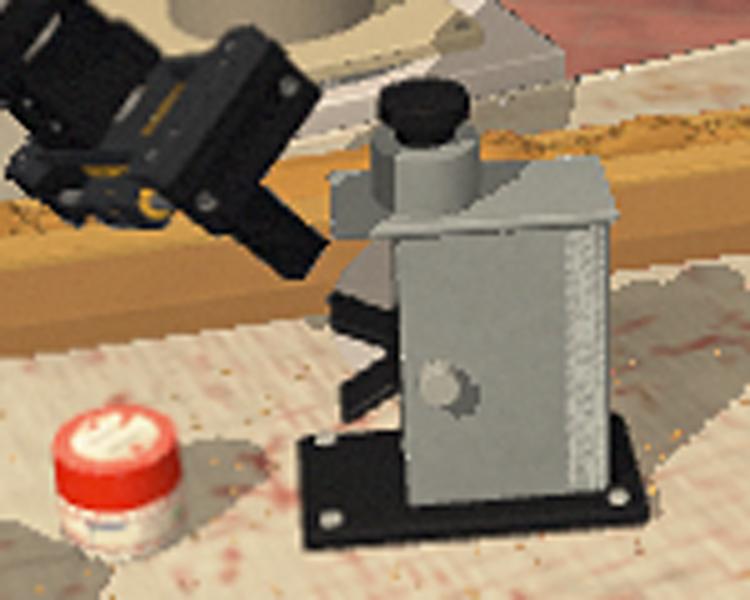

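The side crop shows the finger just in front of and above the top front ridge. The fingertip corner is at (325,245), the ridge tip is at (332,300), and it clears the hood.

Request:
{"method": "drive_tool", "body": {
  "series": [
    [[0.1, 0.3, -1.3], 0],
    [[0.05, 0.1, -1.4], 0],
    [[0.05, 0.1, -1.4], 0],
    [[0, 0, -1.4], 0],
    [[0, 0, -1.3], 0],
    [[-0.7, -1.9, 2.2], 0],
    [[-0.7, -1.9, 2.2], 0],
    [[0.6, 1.7, 1.2], 0],
    [[0.6, 1.7, 1.1], 0],
    [[0, 0, 0], 0]
  ]
}}

```text
time: 35.3
ee_pos: [0.5739, -0.1986, 0.1327]
eef_rot: [0.572, 0.735, 0.344, -0.119]
ft_force: [-0.1, -0.4, 0.4]
width: 0.0003
grip_force: 0.0
```

```bash
python3 -c "
from h import *
tip();c=snap('side','pics/s2.png')
im=c['color'][185:245,190:250,::-1];cv2.imwrite('pics/s2.png',cv2.resize(im,None,fx=8,fy=8,interpolation=cv2.INTER_CUBIC))"
```

```text
t 35.3 j [ 0.85  0.57 -0.3   1.56 -0.58  1.3   1.07] p [ 0.5739 -0.1986  0.1327] tilt 42.6 dir 71.2 yaz 6.7 ydip 0.369 F [-0.1 -0.4  0.4]
tip timer mm [-48.6   1.1 126.8]
```

View pics/s2.png

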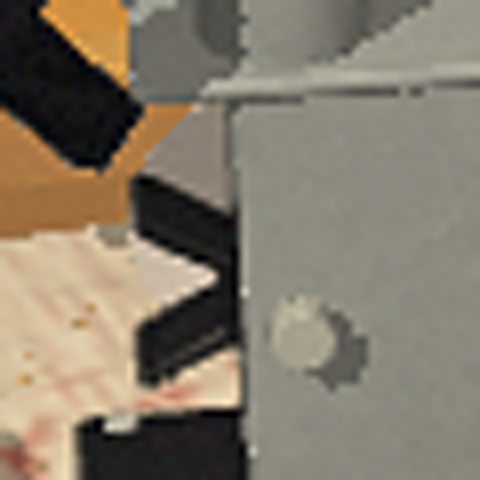

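The two ridges stand at almost the starting angle again, with tips about 1.5 px higher at (133,197) and (142,350) in the crop. That fits a turn of about 56°, so I'll make the second stroke slightly deeper.

Request:
{"method": "drive_tool", "body": {
  "series": [
    [[0, 0, -1.5], 0],
    [[0, 0, -1.5], 0],
    [[0, 0, -1.5], 0],
    [[0, 0, -1.4], 0],
    [[0, 0, -1.3], 0],
    [[-0.7, -1.9, 2.3], 0],
    [[-0.7, -1.9, 2.3], 0],
    [[0.7, 1.9, 1.3], 0],
    [[0.7, 1.9, 1.3], 0],
    [[0, 0, 0], 0]
  ]
}}

```text
time: 36.6
ee_pos: [0.574, -0.1982, 0.1327]
eef_rot: [0.572, 0.735, 0.344, -0.119]
ft_force: [-0.5, -0.5, 0.1]
width: 0.0005
grip_force: 0.0
```

```bash
python3 -c "
from h import *
tip();c=vision.camera('side');s0=ld('pics/s0.npy');s2=ld('pics/s2.npy')
def m(c,n):
    g=cv2.cvtColor(c['color'],cv2.COLOR_RGB2GRAY);b=(g[:,200:221]<60).astype(np.uint8)
    # dark pixels in the ridge window, timer plane y=-15
    A=[]
    for v in range(203,240):
        for u in range(200,220):
            if g[v,u]<60:
                x,z=onplane(p,c,u,v,-.015);rr=np.hypot(x,z-.08)
                if .038<rr<.051 and x<-.02:A.append(np.degrees(np.arctan2(z-.08,-x)))
    A=np.array(A);print(n,[(round(A[k].mean(),1),k.sum()) for k in (A>0,A<=0)])
m(s0,'s0');m(s2,'s2');m(c,'now')"
```

```text
t 36.6 j [ 0.85  0.57 -0.3   1.56 -0.58  1.3   1.07] p [ 0.574  -0.1982  0.1327] tilt 42.7 dir 71.2 yaz 6.8 ydip 0.369 F [-0.5 -0.5  0.1]
tip timer mm [-48.3   1.  126.8]
s0 [(np.float64(37.5), np.int64(44)), (np.float64(-38.7), np.int64(47))]
s2 [(np.float64(41.8), np.int64(42)), (np.float64(-34.7), np.int64(47))]
now [(np.float64(44.2), np.int64(40)), (np.float64(-32.3), np.int64(47))]
```

Request:
{"method": "drive_tool", "body": {
  "series": [
    [[0, 0, -1.5], 0],
    [[0, 0, -1.5], 0],
    [[0, 0, -1.2], 0],
    [[0, 0, -0.9], 0],
    [[0, 0, 0], 0],
    [[0, 0, 0], 0],
    [[-0.7, -1.9, 2.2], 0],
    [[-0.7, -1.9, 2.2], 0],
    [[-2, -0.5, 1], 0],
    [[-4, -0.5, 0.5], 0]
  ]
}}

```text
time: 37.9
ee_pos: [0.4986, -0.249, 0.1406]
eef_rot: [0.573, 0.735, 0.343, -0.118]
ft_force: [-0.3, -0.4, 0.6]
width: 0.0006
grip_force: 0.0
```

Request:
{"method": "drive_tool", "body": {
  "series": [
    [[-4, -0.4, 0.5], 0],
    [[-4, -0.4, 0.5], 0],
    [[-4, -0.4, 0.5], 0],
    [[-2.5, -0.3, 0.5], 0],
    [[0, 0, 0], 0],
    [[0, 0, 0], 0],
    [[0, 0, 0], 0],
    [[0, 0, 0], 0],
    [[0, 0, 0], 0],
    [[0, 0, 0], 0]
  ]
}}

```text
time: 39.15
ee_pos: [0.3541, -0.2647, 0.1598]
eef_rot: [0.574, 0.734, 0.343, -0.118]
ft_force: [0.3, -0.4, 0.1]
width: 0.0003
grip_force: 0.0
```

```bash
python3 -c "
from h import *
tip();c=wsnap('pics/w3.png')
u,v=proj(c,tp(p,[0,.034,.08])).astype(int);print(u,v)
im=c['color'][v-60:v+60,u-60:u+60,::-1].copy();cv2.imwrite('pics/w3.png',cv2.resize(im,None,fx=5,fy=5,interpolation=cv2.INTER_CUBIC))"
```

```text
t 39.15 j [ 1.14  0.35 -0.2   1.81 -0.53  1.48  1.36] p [ 0.3541 -0.2647  0.1598] tilt 42.6 dir 71.0 yaz 6.5 ydip 0.368 F [ 0.3 -0.4  0.1]
tip timer mm [-184.3  186.2  153.9]
392 184
```

View pics/w3.png

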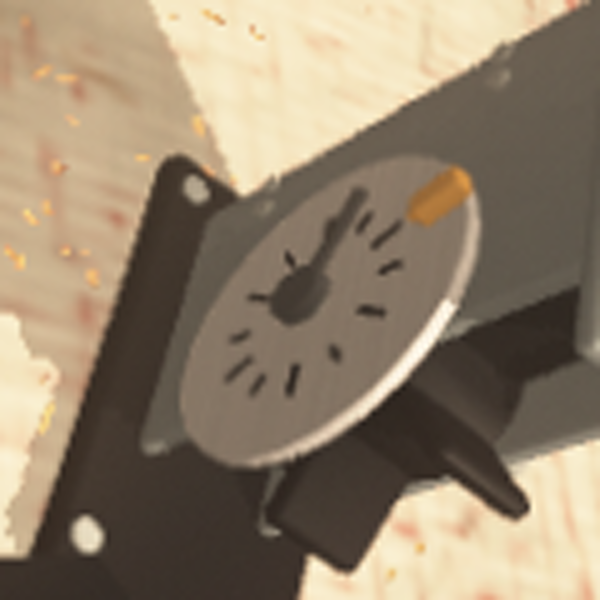

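The pointer tip is now at (358,190), still short of the marker's inner point at about (413,214).

```bash
python3 -c "
from h import *
c=np.load('pics/w3.npy',allow_pickle=True).item();f=lambda u,v:(332+u/5,124+v/5)
T=[(365,222),(387,235),(391,267),(372,310),(335,353),(292,380),(257,385),(237,370),(240,337),(258,298),(290,260)]
P=np.array([onplane(p,c,*f(*t),.0345) for t in T])*1000
# circle centre
A=np.c_[2*P,np.ones(len(P))];s=np.linalg.lstsq(A,(P**2).sum(1),rcond=None)[0];C=s[:2];print('centre',C,'rad',np.sqrt(s[2]+C@C))
q=lambda X:(-90-np.degrees(np.arctan2(X[1]-C[1],-(X[0]-C[0]))))%360
print([round(q(x)) for x in P])
for n,uv,y in [('ptip',(358,190),.037),('ptip',(358,190),.0395),('mk in',(413,215),.0365),('mk out',(462,180),.0365),('mk in',(413,215),.039)]:
    X=np.array(onplane(p,c,*f(*uv),y))*1000;print(n,X,round(q(X),1),np.hypot(*(X-C)))"
```

```text
centre [-2.26670454 83.40161701] rad 24.019183891923305
[123, 151, 180, 209, 240, 272, 303, 331, 359, 29, 61]
ptip [28.27466315 94.81824149] 110.5 32.6054359687429
ptip [24.69554682 97.74254155] 118.0 30.53891149634821
mk in [  9.48188835 114.03674965] 159.0 32.81068098706615
mk out [ 13.1815144  127.16065144] 160.6 46.40582466703609
mk in [  6.15704426 116.7029355 ] 165.8 34.35021625647921
```

Request:
{"method": "drive_tool", "body": {
  "series": [
    [[4.2, 0.8, 0.1], 0],
    [[4.2, 0.8, 0.1], 0],
    [[4.2, 0.8, 0.1], 0],
    [[4.2, 0.8, 0.1], 0],
    [[4.3, 0.8, 0], 0],
    [[0.5, 1.6, -1.9], 0],
    [[0.6, 1.6, -1.8], 0],
    [[0, 0, -1], 0],
    [[0, -0.2, -1.2], 0],
    [[-0.1, -0.3, -1.2], 0]
  ]
}}

```text
time: 40.45
ee_pos: [0.5742, -0.1998, 0.0929]
eef_rot: [0.575, 0.734, 0.343, -0.118]
ft_force: [-2.0, -0.3, 3.6]
width: -0.0001
grip_force: 1.3
```

```bash
python3 -c "
from h import *
tip()"
```

```text
t 40.45 j [ 0.85  0.61 -0.3   1.58 -0.58  1.24  1.1 ] p [ 0.5742 -0.1998  0.0929] tilt 42.5 dir 70.9 yaz 6.5 ydip 0.367 F [-2.  -0.3  3.6]
tip timer mm [-49.7   0.3  87. ]
```

Request:
{"method": "drive_tool", "body": {
  "series": [
    [[0, 0, -0.7], 0],
    [[0, 0, 0], 0],
    [[-0.7, -1.9, 2.2], 0],
    [[-0.7, -1.9, 2.2], 0],
    [[-3, -0.5, 1], 0],
    [[-4.5, -0.5, 0.5], 0],
    [[-4.5, -0.4, 0.5], 0],
    [[-4.5, -0.4, 0.5], 0],
    [[-4, -0.4, 0.5], 0],
    [[0, 0, 0], 0]
  ]
}}

```text
time: 41.7
ee_pos: [0.3542, -0.259, 0.1604]
eef_rot: [0.575, 0.733, 0.343, -0.118]
ft_force: [0.7, 0.3, 0.0]
width: 0.0001
grip_force: 0.0
```

```bash
python3 -c "
from h import *
tip();c=wsnap('pics/w4.png')
u,v=proj(c,tp(p,[0,.034,.08])).astype(int);print(u-60,v-60)
im=c['color'][v-60:v+60,u-60:u+60,::-1].copy();cv2.imwrite('pics/w4.png',cv2.resize(im,None,fx=5,fy=5,interpolation=cv2.INTER_CUBIC))"
```

```text
t 41.7 j [ 1.15  0.33 -0.21  1.82 -0.53  1.47  1.35] p [ 0.3542 -0.259   0.1604] tilt 42.5 dir 70.8 yaz 6.3 ydip 0.367 F [0.7 0.3 0. ]
tip timer mm [-178.9  188.   154.5]
332 128
```

View pics/w4.png

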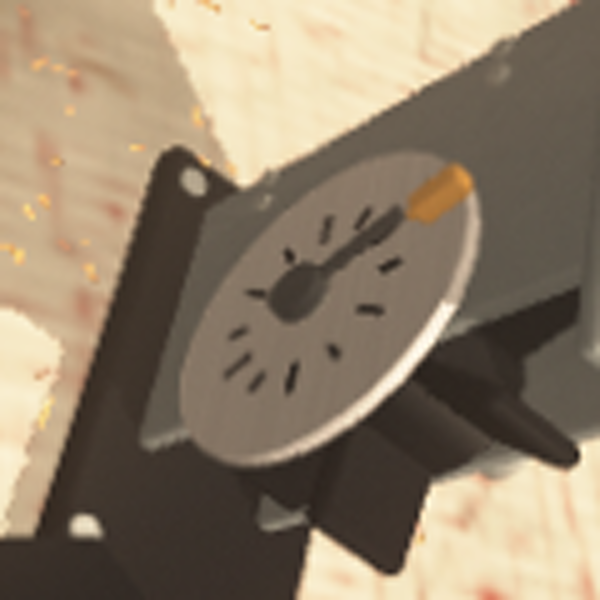

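The pointer tip at (403,211) now meets the marker's inner point at (411,212). I'll compute both angles.

```bash
python3 -c "
from h import *
c=np.load('pics/w4.npy',allow_pickle=True).item();f=lambda u,v:(332+u/5,128+v/5)
T=[(327,228),(363,216),(391,265),(370,309),(335,351),(292,377),(257,383),(237,366),(239,332),(257,293),(289,256)]
P=np.array([onplane(p,c,*f(*t),.0345) for t in T])*1000
A=np.c_[2*P,np.ones(len(P))];s=np.linalg.lstsq(A,(P**2).sum(1),rcond=None)[0];C=s[:2];print(C)
q=lambda X:(-90-np.degrees(np.arctan2(X[1]-C[1],-(X[0]-C[0]))))%360
for n,uv,y in [('ptip',(403,210),.0375),('pmid',(370,238),.0375),('mk in',(411,212),.0375),('mk out',(465,175),.0375)]:
    X=np.array(onplane(p,c,*f(*uv),y))*1000;print(n,X.round(1),round(q(X),1),np.hypot(*(X-C)).round(1))
from plan import *
j=r.read_state()['joint_positions'];tip()
"
```

```text
[-2.00851662 83.43715852]
ptip [ 10.8 112. ] 155.9 31.3
pmid [  6.5 103. ] 156.4 21.4
mk in [  8.8 114.6] 160.9 33.0
mk out [ 12.4 128.9] 162.4 47.7
t 41.75 j [ 1.14  0.33 -0.22  1.82 -0.53  1.47  1.35] p [ 0.3558 -0.2582  0.1605] tilt 42.5 dir 70.9 yaz 6.4 ydip 0.368 F [ 0.8  0.7 -0.1]
tip timer mm [-177.6  186.7  154.6]
```

Pointer at 156°, marker at 161°: the tips are about 3 mm apart, inside the 6 mm limit. Next is the cap.

```bash
python3 -c "
from h import *
s,R=tip()
cs=[R@np.array([a*.0095,b*.015,.008]) for a in(1,-1) for b in(1,-1)];L=min(cs,key=lambda v:v[2]);print('low corner off',L, [c.round(3) for c in cs])
T=tp(p,[-.001,0,.206])-L;print('TCP for touch',T,'delta cm',100*(T-s['ee_pos']))
from plan import *
D=100*(T-s['ee_pos'])+[0,0,3];o=rollout(s['joint_positions'],[((0,0,2.4),0)]*4+[(tuple((D-[0,0,9.6])/6),0)]*6);print(D,(fkj(o[-1])[0]-T)*100,o[-1].round(2),desc(fkj(o[-1])[1]))"
```

```text
t 41.75 j [ 1.14  0.33 -0.22  1.82 -0.53  1.47  1.35] p [ 0.3558 -0.2582  0.1605] tilt 42.5 dir 70.9 yaz 6.4 ydip 0.368 F [ 0.8  0.7 -0.1]
tip timer mm [-177.6  186.7  154.6]
low corner off [-0.00911896 -0.00369743 -0.01680546] [array([0.013, 0.014, 0.005]), array([-0.015,  0.011, -0.006]), array([ 0.019, -0.001, -0.006]), array([-0.009, -0.004, -0.017])]
TCP for touch [ 0.60163401 -0.14522342  0.22280546] delta cm [24.58507454 11.30139021  6.23456421]
[24.58507454 11.30139021  9.23456421] [-0.27908658 -0.17533454  2.86177532] [ 0.81  0.43 -0.37  1.49 -0.59  1.4   0.86] (np.float64(42.5362312928862), np.float64(70.85634799957946), np.float64(33.01387816047074))
```

Request:
{"method": "drive_tool", "body": {
  "series": [
    [[0, 0, 3.1], 0],
    [[0, 0, 3.1], 0],
    [[0, 0, 3.1], 0],
    [[4.1, 1.9, 0], 0],
    [[4.1, 1.9, 0], 0],
    [[4.1, 1.9, 0], 0],
    [[4.1, 1.9, 0], 0],
    [[4.1, 1.9, 0], 0],
    [[4.1, 1.8, 0], 0],
    [[0, 0, 0], 0]
  ]
}}

```text
time: 43.0
ee_pos: [0.6047, -0.1397, 0.2533]
eef_rot: [0.571, 0.736, 0.344, -0.12]
ft_force: [-0.8, -0.0, 0.5]
width: 0.0006
grip_force: 0.0
```

Request:
{"method": "drive_tool", "body": {
  "series": [
    [[0, 0, -1.5], 0],
    [[0, 0, -1], 0],
    [[0, 0, -0.5], 0],
    [[0, 0, -0.4], 0],
    [[0, 0, -0.4], 0],
    [[0, 0, 0], 0],
    [[0, 0, 0], 0],
    [[0, 0, 0], 0],
    [[0, 0, 0], 0],
    [[0, 0, 0], 0]
  ]
}}

```text
time: 44.25
ee_pos: [0.6019, -0.1451, 0.2157]
eef_rot: [0.574, 0.734, 0.343, -0.118]
ft_force: [-3.7, -0.4, 5.3]
width: 0.0005
grip_force: 2.7
```

```bash
python3 -c "
from h import *
s,R=tip();print('corner',s['ee_pos']+[-.0091,-.0037,-.0168])"
```

```text
t 44.25 j [ 0.81  0.46 -0.36  1.53 -0.59  1.34  0.91] p [ 0.6019 -0.1451  0.2157] tilt 42.6 dir 71.0 yaz 6.5 ydip 0.368 F [-3.7 -0.4  5.3]
tip timer mm [ 11.1  -7.5 209.8]
corner [ 0.592805   -0.14883532  0.19891242]
```

Request:
{"method": "drive_tool", "body": {
  "series": [
    [[0, 0, -0.2], 0],
    [[0, 0, -0.2], 0],
    [[0, 0, 0], 0],
    [[0, 0, 0], 0],
    [[0, 0, 0], 0],
    [[0, 0, 0], 0],
    [[0, 0, 0], 0],
    [[0, 0, 0], 0],
    [[0, 0, 0], 0],
    [[0, 0, 0], 0]
  ]
}}

```text
time: 45.5
ee_pos: [0.6019, -0.1452, 0.2119]
eef_rot: [0.574, 0.734, 0.343, -0.118]
ft_force: [-3.7, -1.0, 6.0]
width: 0.0006
grip_force: 3.2
```

Request:
{"method": "drive_tool", "body": {
  "series": [
    [[0, 0, -0.2], 0],
    [[0, 0, -0.2], 0],
    [[0, 0, 0], 0],
    [[0, 0, 0], 0],
    [[0, 0, 0], 0],
    [[0, 0, 0], 0],
    [[0, 0, 0], 0],
    [[0, 0, 0], 0],
    [[0, 0, 0], 0],
    [[0, 0, 0], 0]
  ]
}}

```text
time: 46.75
ee_pos: [0.6023, -0.1451, 0.2106]
eef_rot: [0.573, 0.734, 0.344, -0.117]
ft_force: [-12.0, -3.4, 23.3]
width: 0.0001
grip_force: 11.6
```

Request:
{"method": "drive_tool", "body": {
  "series": [
    [[0, 0, 1], 0],
    [[0, 0, 2], 0],
    [[0, 0, 3], 0],
    [[0, 0, 3], 0],
    [[-2, -3, 3], 0],
    [[-4, -3, 2], 0],
    [[-4, -3, 0], 0],
    [[-4, -3, 0], 0],
    [[-3, -2, 0], 0],
    [[0, 0, 0], 0]
  ]
}}

```text
time: 48.0
ee_pos: [0.4302, -0.2873, 0.3475]
eef_rot: [0.576, 0.733, 0.343, -0.117]
ft_force: [0.6, 0.9, -0.0]
width: 0.0002
grip_force: 0.0
```

```bash
python3 -c "
from h import *
tip();c=vision.camera('side');s0=ld('pics/s0.npy')
for n,cc in(('s0',s0),('now',c)):
    g=cv2.cvtColor(cc['color'],cv2.COLOR_RGB2GRAY)[155:185,212:238]; m=g<60; print(n,'cap dark rows',155+np.where(m.sum(1)>8)[0][[0,-1]],m.sum())
r.close_job()"
```

```text
t 48.0 j [ 1.09  0.32 -0.25  1.43 -0.57  1.77  1.06] p [ 0.4302 -0.2873  0.3475] tilt 42.5 dir 70.7 yaz 6.3 ydip 0.367 F [ 0.6  0.9 -0. ]
tip timer mm [-180.2  106.9  341.6]
s0 cap dark rows [166 178] 201
now cap dark rows [169 179] 173
the job is handed in; nothing more can be done
```

The job is handed in at 48 of 58 s, with no verdict shown: the pointer was last measured about 5° (3 mm) from the marker, the lock cap was then pressed down onto its stop (23 N), and the arm is clear of everything.

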